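# Dress the party-shop counter display

### The arm

A 7-joint arm with a two-finger parallel gripper is mounted at the origin on the work surface. World frame = base frame: x ahead of the robot, y to its left, z up, the work surface at z = 0. Lengths are in mm, angles in rad, forces in N, time in s.
With the tool pointing down it reaches from about 400 to 900 mm from the base axis. Payload 5.5 kg.
Tool frame: the origin (TCP) lies midway between the tips of the shut fingers; the grasp point (between the pads) lies 19 mm behind it (robot.grip_point_offset is the distance from the TCP to the grasp point, in mm); z points along the fingers, y is the line along which they close (so a half turn about z gives the same grasp; the last joint's range is limited). The gripper opens to 92 mm and grips with 3 to 60 N. Pads are 19 mm wide; open, the fingers measure 130 mm over their backs; the gripper's body (75 mm by 190 mm) begins 47 mm behind the grasp point.
Start: joints at [-0.958, 0.501, -0.427, 1.55, 0.221, 1.138, -0.21], TCP at [222.724, 610.65, 226.729] pointing down, gripper open.
Joint ranges: [-2.88, 2.88], [-0.31, 2.03], [-1.54, 1.56], [0.2, 2.42], [-1.41, 4.55], [0.19, 2.02], [-2.57, 2.57]. Speed limits (rad/s): [2.57, 2.57, 3.14, 3.14, 3.14, 3.14, 3.14].

### API

Orientations are given as a unit quaternion [x, y, z, w].
In Python, from bench import robot gives the robot as it stands.
- The arm moves only by the tool arm_command, never from a script. Its arguments are lists of equal length, an entry for each row: "linear": the shift along the tool's x, y, z in mm, a list of three; "turn": the turn about the tool's z in degrees. A call has exactly 8 rows; each row is the pose to reach, as a shift and turn from the pose commanded when the call began, along the tool's axes at that moment; what a row does not reach only later rows make up. A row lasts 1/12 s, in which the tool goes at most 41.7 mm and 7.16 degrees, less where a joint would pass 70% of its speed; a pose out of reach is approached as far as the arm can. A call with a gripper value outside its range is refused whole. "grip" is the opening, from 0 (shut) to 1 (fully open), set as the call begins (left out, the last holds). The fingers move at their own pace and stop on an object; the grip force is fixed at half the most. Time passes only in rows, so rows that repeat a pose let the fingers close, or fill a call up. It gives the time, the measured TCP pose, the force, the opening and the grip force at its end, in the units of the state.
- robot.state(): the state, without advancing time (a new reading comes with each control period).
- robot.read_camera(name): name is "side" or "top" or "wrist"; returns a dict with "img" (480x640x3 uint8, red, green, blue), "z_map" (480x640 float32, mm along the optical axis (not along the pixel's ray), 0 where there is no reading), "mtx" (3x3 intrinsics, pixels), "R" (3x3) and "t" (3): a world point X has camera coordinates R X + t; the wrist camera has in their place "T_tool_cam" (4x4, takes a point from camera to tool coordinates, whose origin is the TCP and whose axes are the flange's). Camera axes: x right, y down, z forward; pixel columns grow to the right and rows downward; lengths in mm; the calibration is good to about 2 mm. A picture is of the moment at which its call begins: read the wrist's pose just before it.
- robot.sign_off(): hands the job in; it is judged then, once.
The state is a dict: "clock": time; "qpos": joint angles; "qvel": joint speeds; "effort": joint torques, N m; "eef_pos": TCP position; "eef_rot": TCP orientation; "wrist_force": force on the tool from outside, world axes, zero at the start; "ft_torque": the same for the moment, N m; "gripper_width": finger opening in mm; "gripper_force": force on a finger pad.
Only numpy, scipy, OpenCV 4.12 (cv2) and the standard library are available. Lean on these libraries where they do the work, as an engineer would, in place of code of your own. Each camera call takes 0.05 s, during which the arm holds its last target. There are 200 camera calls.

### The job

Dress the party display, in this order. First take the pennant off the stock arm, hook it over the display rail near the rail's left (green-banded) end, and slide it along the rail, without unhooking it, until it hangs centred on the orange band. Then turn every treat tub on the counter the right way up, standing mouth up in the middle of the mat of its own colour, and last of all move the lamp's dimmer lever to the green mark; leave the gift box, bubble bottle and sweet jar where they are.

Things in the scene. Friction and masses are not known exactly. Their poses are not given: they have to be found in the camera images.
- tub_red: red and white striped square treat tub, straight sides, 56 x 56 mm, 90 mm tall, walls 3 mm, foot 4 mm, about 90 g, stiff; may be absent. Starts mouth down on the counter. Origin at the centre of its open mouth, in the rim's plane; +z points from mouth to closed foot (+z up = mouth down); x, y square to its sides. Can be gripped by two facing sides.
- tub_red_foot (a point): centre of the outside of the red tub's closed foot, 90 mm from its origin along +z
- mat_red: red display mat, fixed, 100 x 100 x 4 mm, the place for the red tub. Origin at the centre of its underside on the counter; top at z = 4 mm; mats lie about 120 mm apart side by side
- tub_blue: blue and white striped square treat tub, straight sides, 56 x 56 mm, 90 mm tall, walls 3 mm, foot 4 mm, about 90 g, stiff; may be absent. Starts mouth down on the counter. Origin at the centre of its open mouth, in the rim's plane; +z points from mouth to closed foot (+z up = mouth down); x, y square to its sides. Can be gripped by two facing sides.
- tub_blue_foot (a point): centre of the outside of the blue tub's closed foot, 90 mm from its origin along +z
- mat_blue: blue display mat, fixed, 100 x 100 x 4 mm, the place for the blue tub. Origin at the centre of its underside on the counter; top at z = 4 mm; mats lie about 120 mm apart side by side
- tub_yellow: yellow and white striped square treat tub, straight sides, 56 x 56 mm, 90 mm tall, walls 3 mm, foot 4 mm, about 90 g, stiff; may be absent. Starts mouth down on the counter. Origin at the centre of its open mouth, in the rim's plane; +z points from mouth to closed foot (+z up = mouth down); x, y square to its sides. Can be gripped by two facing sides.
- tub_yellow_foot (a point): centre of the outside of the yellow tub's closed foot, 90 mm from its origin along +z
- mat_yellow: yellow display mat, fixed, 100 x 100 x 4 mm, the place for the yellow tub. Origin at the centre of its underside on the counter; top at z = 4 mm; mats lie about 120 mm apart side by side
- pennant: purple and yellow triangular pennant, 90 mm wide, 4 mm thick, about 150 g, on a rigid white hook with an orange grip tab on top. Origin: middle of the hook's underside, where it sits on a bar's top; z up, y along the bar, x away from the robot at the start. Pennant from z = -56 to -134 mm in the plane x = 0. To unhook: lift about 31 mm, then move in -x; to hook, the reverse.
- pennant_tab (a point): centre of the pennant's orange grip tab, 24 mm above its origin; the tab is 24 mm (x) by 20 mm (y), from z = 4 to 44 mm above the pennant's origin
- pennant_lip (a point): lower end of the hook's lip, on the +x side, 22 mm below the pennant's origin. Hook strip 16 mm wide in y, inside gap x = -12 to +12 mm; closed leg on the -x side; the bar enters and leaves on the +x side, between this end and the hook's lower arm, whose top is at z = -52 mm
- stock: stock arm, fixed stand with a 12 mm round bar along its y axis from y = -50 to +65 mm, top of the bar at z = 200 mm, post at y = +65 mm. Origin on the counter under the bar. The pennant starts hanging on it near y = 0, lip on the +x side
- rail: display rail, fixed: a 12 mm round bar along its y axis from y = -170 to +170 mm, top of the bar at z = 230 mm, on posts at both ends. Origin on the counter under the bar's middle, x away from the robot. Green band near its left (+y) end
- rail_left (a point): point on top of the rail's bar in its left part, 85 mm left (+y) of the rail's middle: hook the pennant on here (35 mm to 150 mm left of the middle will do)
- rail_mark (a point): point on top of the rail's bar at the centre of the 34 mm wide orange band, 85 mm right (-y) of the middle; axes as the rail
- dimmer (a joint): angle of the lamp dimmer lever, rad: 0 = leaning 0.7 rad toward the robot (its base's -x), 0.7 = upright, 1.4 = leaning 0.7 rad away. Green mark at 0.95. Stays where it is left (light friction, about 0.6 N at the knob)
- dimmer_tip (a point): centre of the lever's black ball knob, 26 mm across, 100 mm from the hinge; the steel lever below it is 10 mm thick
- dimmer_hinge (a point): middle of the dimmer lever's hinge, 22 mm above the counter; the base is a grey block 70 x 50 x 25 mm; x is the direction the lever swings as its angle grows, the hinge axis is y. A white dial stands beside the lever at y = +26 to +30 mm, up to 80 mm above the counter with its green mark
- dimmer_mark (a point): where the centre of the knob is when the lever is exactly at the green mark
- giftbox: green gift box with yellow ribbon, 80 x 80 x 55 mm, loose, bystander; origin under its centre
- bubbles: pink bubble bottle with blue cap, 52 mm across, 120 mm tall, loose, bystander; origin under its centre
- sweets: amber sweet jar with red lid, 70 mm across, 80 mm tall, loose, bystander; origin under its centre
Mind the look-alikes: they are no part of the job. What is shaped like the tub_yellow but brown is not meant. What is shaped like the part that bears dimmer but yellow is not meant.

How it is judged (in metres and radians):
On the way, in this order (a step that is already met when the one before it is completed fails the run):
1. the pennant is hooked on the rail in its left part (z of pennant in the frame of rail_mark between -0.008 and 0.012 m and x of pennant in the frame of rail_mark between -0.011 and 0.011 m and angle between pennant's own z axis and vertical below 0.4 rad and y of pennant in the frame of rail_mark between 0.12 and 0.24 m), for 0.1 s.
2. still hooked, the pennant is slid past the middle of the rail (z of pennant in the frame of rail_mark between -0.008 and 0.012 m and x of pennant in the frame of rail_mark between -0.011 and 0.011 m and angle between pennant's own z axis and vertical below 0.4 rad and y of pennant in the frame of rail_mark between 0.04 and 0.1 m), for 0.02 s.
3. the pennant hangs on the rail at the orange band, let go (z of pennant in the frame of rail_mark between -0.008 and 0.012 m and x of pennant in the frame of rail_mark between -0.011 and 0.011 m and angle between pennant's own z axis and vertical below 0.4 rad and y of pennant in the frame of rail_mark between -0.012 and 0.012 m and contact force between pennant and the fingers below 0.1 N), for 0.2 s.
4. every tub present stands mouth up on the mat of its colour (angle between each of tub_red, tub_blue, tub_yellow's own z axis and vertical above 3 rad and horizontal distance between tub_red and mat_red below 0.025 m and height (world z) of each of tub_red_foot, tub_blue_foot, tub_yellow_foot below 0.01 m and linear speed of each of tub_red, tub_blue, tub_yellow below 0.03 m/s and contact force between each of tub_red, tub_blue, tub_yellow and the fingers below 0.1 N and horizontal distance between tub_blue and mat_blue below 0.025 m and horizontal distance between tub_yellow and mat_yellow below 0.025 m), for 0.2 s.
5. the dimmer lever is at the green mark (value of joint dimmer between 0.85 and 1.05 rad), for 0.2 s.
At the end, for the whole second after the job is handed in: Pennant on the rail, let go, within 12 mm of the orange band's centre; every tub present mouth up (within 0.14 rad), at rest on the mat of its colour, centres within 25 mm; dimmer 0.85 to 1.05 rad (mark 0.95); bystanders moved under 30 mm and not tipped (all of step 4 and all of step 5 and z of pennant in the frame of rail_mark between -0.008 and 0.012 m and x of pennant in the frame of rail_mark between -0.011 and 0.011 m and angle between pennant's own z axis and vertical below 0.4 rad and y of pennant in the frame of rail_mark between -0.012 and 0.012 m and linear speed of pennant below 0.05 m/s and velocity of joint dimmer below 0.1 rad/s); the robot touches nothing.
It fails at once if the gift box is moved more than 30 mm or tipped (distance of giftbox from where it was at the start of the episode above 0.03 m or angle between giftbox's own z axis and vertical above 0.5 rad).
It fails at once if the bubble bottle is moved more than 30 mm or tipped (distance of bubbles from where it was at the start of the episode above 0.03 m or angle between bubbles's own z axis and vertical above 0.5 rad).
It fails at once if the sweet jar is moved more than 30 mm or tipped (distance of sweets from where it was at the start of the episode above 0.03 m or angle between sweets's own z axis and vertical above 0.5 rad).
Of tub_red, tub_blue, tub_yellow only 2 to 3 are there at a start; the rules pass over those that are not, and their reading is None.
At some moment in a run one of tub_red, tub_blue, tub_yellow may be knocked a few centimetres aside while the robot is not near it.
It also fails if it takes over 210 s, if anything falls off the work surface, if the arm or the gripper's body presses on something with over 40 N, if the wrist force passes 120 N, or if a joint passes its speed limit or range.

## Working session

There is one attempt and no reset: what is moved stays moved. The work goes in short steps, Python scripts to look and compute and a tool call to move; the robot and the scene stay as the last step left them, time stands still between calls to the robot, and variables do not carry over. Pictures are saved under pics/ and viewed, at most 14 in all, crops included, and the job is handed in when it is done.

Besides the shell and the picture viewer there is one more tool, called after ">>>" as name([rows], argument=value, ...), one row to a line, values as JSON. arm_command: Moves the arm, as the interface text tells. Its arguments: {"type":"object","properties":{"linear":{"type":"array","items":{"type":"array","items":{"type":"number"}}},"turn":{"type":"array","items":{"type":"number"}},"grip":{"type":"number"}},"required":["linear","turn"]}

```bash
ls; mkdir -p pics; python3 - <<'E'
from bench import robot
import cv2,numpy as np
s=robot.state();print(s)
for n in("top","side"):
    c=robot.read_camera(n);cv2.imwrite(f"pics/{n}0.png",c["img"][:,:,::-1]);np.savez(f"{n}0.npz",**c)
    print(n,c["mtx"].tolist(),c["R"].round(3).tolist(),np.round(c["t"],1),(-c["R"].T@c["t"]).round(0))
E
```

```text
pics
{'clock': 0.0, 'qpos': array([-0.9577927 ,  0.5018367 , -0.42679884,  1.55142517,  0.22081437,
        1.13826961, -0.21030645]), 'qvel': array([-7.16439600e-04,  1.57354732e-03, -1.84673832e-04, -6.23604413e-04,
       -1.04731964e-03, -1.55620606e-03, -1.29095319e-05]), 'effort': array([ 1.17587493e-03, -5.66613150e+01, -5.81549272e+00, -2.79105002e+01,
       -6.85596862e-02,  3.10439849e-02,  1.87910618e-04]), 'eef_pos': array([222.57185094, 609.98658776, 225.69633199]), 'eef_rot': array([ 1.73983710e-01,  9.84748082e-01, -9.19589885e-04, -1.94546939e-04]), 'wrist_force': array([ 0.58356333, -0.18662804,  0.47896817]), 'ft_torque': array([-0.01229479,  0.03025897,  0.02871635]), 'gripper_force': 0.0, 'gripper_width': 92.11434870578248}
top [[622.7150526546047, 0.0, 327.22697580209456], [0.0, 622.7150526546047, 243.67066486544027], [0.0, 0.0, 1.0]] [[0.02, -1.0, -0.004], [-0.989, -0.019, -0.147], [0.147, 0.007, -0.989]] [ -27.4  607.3 1735.2] [ 347.  -27. 1805.]
side [[522.1150299653649, 0.0, 325.6167435418921], [0.0, 522.1150299653649, 248.70779961507125], [0.0, 0.0, 1.0]] [[0.718, -0.696, -0.008], [-0.34, -0.34, -0.877], [0.608, 0.632, -0.481]] [-430.1  346.7 1255.8] [-337. -975.  904.]
```

View pics/top0.png

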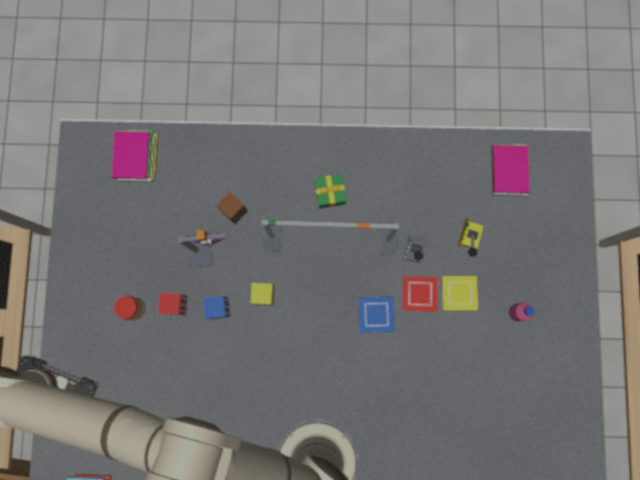

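View pics/side0.png

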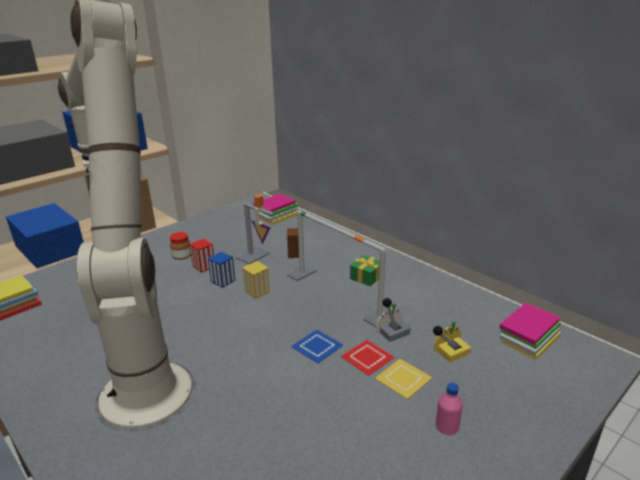

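The top view shows red, blue and yellow tubs at (172,304), (216,307) and (261,293). The blue, red and yellow mats are at (377,314), (420,293) and (460,293). The rail runs (265,222) to (397,226), with its orange band at (363,225). The pennant is at (201,237) and the grey dimmer at (415,252). The yellow lever and the brown tub are decoys.

```bash
cat > h.py <<'E'
import numpy as np,cv2
def world(c):
    v,u=np.mgrid[0:480,0:640];z=c["z_map"].astype(float);K=c["mtx"]
    P=np.stack([(u-K[0,2])/K[0,0]*z,(v-K[1,2])/K[1,1]*z,z],-1)
    if "R" in c and c["R"] is not None: P=(P-c["t"])@c["R"]
    P[z<=0]=np.nan
    return P
def ray(c,u,v,zw):
    K,R,t=c["mtx"],c["R"],c["t"];o=-R.T@t;d=R.T@np.array([(u-K[0,2])/K[0,0],(v-K[1,2])/K[1,1],1])
    return o+d*(zw-o[2])/d[2]
def toolcam(c,s):
    from scipy.spatial.transform import Rotation as Ro
    T=np.eye(4);T[:3,:3]=Ro.from_quat(s["eef_rot"]).as_matrix();T[:3,3]=s["eef_pos"]
    M=np.linalg.inv(T@c["T_tool_cam"]);c=dict(c);c["R"]=M[:3,:3];c["t"]=M[:3,3];return c
HUE={"red":(0,5),"orange":(7,17),"yellow":(24,34),"green":(45,80),"blue":(105,125),"purple":(126,150),"pink":(155,172)}
def mask(c,h,smin=120,vmin=60):
    H=cv2.cvtColor(c["img"],cv2.COLOR_RGB2HSV);a,b=HUE[h]
    m=(H[...,0]>=a)&(H[...,0]<=b)&(H[...,1]>=smin)&(H[...,2]>=vmin)
    if h=="red": m|=(H[...,0]>=174)&(H[...,1]>=smin)&(H[...,2]>=vmin)
    return m.astype(np.uint8)
def blobs(c,h,zr,amin=15,**k):
    """blobs of colour at heights zr: centroid, minAreaRect projected on median height"""
    P=world(c);m=mask(c,h,**k)*((P[...,2]>zr[0])&(P[...,2]<zr[1])).astype(np.uint8)
    n,l,st,ce=cv2.connectedComponentsWithStats(m);out=[]
    for i in range(1,n):
        if st[i,4]<amin: continue
        v,u=np.where(l==i);z=np.median(P[v,u,2])
        W=np.array([ray(c,a,b,z)[:2] for a,b in zip(u,v)],np.float32)
        (x,y),(w,hh),an=cv2.minAreaRect(W)
        out.append((st[i,4],ce[i].round(1),np.round([x,y,z],1),np.round([w,hh],0),round(an,1)))
    return out
E
python3 - <<'E'
import numpy as np,cv2
from h import *
c=dict(np.load("top0.npz"))
for h,zr in [("red",(75,110)),("blue",(75,110)),("yellow",(75,110)),("red",(-5,15)),("blue",(-5,15)),("yellow",(-5,15)),("orange",(195,280)),("green",(195,260)),("purple",(40,260)),("green",(30,80)),("yellow",(5,60)),("pink",(30,140)),("red",(60,110))]:
    print(h,zr);[print("  ",b) for b in blobs(c,h,zr)]
P=world(c)
for u,v in[(415,250),(418,255),(412,240),(473,252),(408,245)]: print(u,v,P[v,u].round(0))
im=cv2.resize(c["img"][170:340,105:500,::-1],None,fx=2,fy=2,interpolation=cv2.INTER_CUBIC)
s=dict(np.load("side0.npz"))
b=cv2.resize(s["img"][180:320,160:360,::-1],None,fx=2,fy=1.8*1,interpolation=cv2.INTER_CUBIC)
d=cv2.resize(s["img"][280:380,355:475,::-1],None,fx=2.5,fy=2.5)
can=np.zeros((600,790,3),np.uint8);can[:340]=im;can[340:340+252,:400]=b;can[340:590,420:720]=d
cv2.imwrite("pics/z1.png",can)
E
```

```text
red (75, 110)
   (np.int32(417), array([169.4, 303.3]), array([427.8, 413.8,  91.5]), array([55., 58.]), 1.1)
   (np.int32(358), array([125.3, 307. ]), array([414.9, 537.4,  81.7]), array([58., 59.]), 47.5)
blue (75, 110)
   (np.int32(401), array([214.1, 306.9]), array([419.4, 290.2,  91.4]), array([54., 57.]), 7.5)
yellow (75, 110)
   (np.int32(394), array([261.5, 293.5]), array([458.8, 162. ,  91.8]), array([52., 57.]), 1.1)
red (-5, 15)
   (np.int32(539), array([419.3, 293.6]), array([ 473.7, -284.3,    5.5]), array([ 96., 100.]), 89.7)
   (np.int32(351), array([420., 293.]), array([ 474. , -285.9,    4.8]), array([52., 55.]), 89.8)
blue (-5, 15)
   (np.int32(504), array([376. , 314.2]), array([ 412.2, -159.5,    5.5]), array([97., 98.]), 1.1)
   (np.int32(341), array([376. , 314.1]), array([ 412.1, -159.5,    5.5]), array([51., 52.]), 1.1)
yellow (-5, 15)
   (np.int32(510), array([459.3, 292. ]), array([ 478.6, -400. ,    5.3]), array([95., 98.]), 1.1)
   (np.int32(347), array([459.8, 293. ]), array([ 478.4, -401.3,    5.5]), array([52., 56.]), 89.5)
orange (195, 280)
   (np.int3
[... 1763 characters left out ...]
7,    9.2]), array([11., 20.]), 1.1)
pink (30, 140)
   (np.int32(1579), array([129.9, 154.5]), array([855.1, 559.2,  65.6]), array([100., 138.]), 89.9)
   (np.int32(1644), array([510.4, 168.6]), array([ 833.6, -538.2,   64.5]), array([101., 137.]), 88.9)
   (np.int32(191), array([519.6, 312. ]), array([ 423.9, -550.8,   81.1]), array([41., 52.]), 1.1)
red (60, 110)
   (np.int32(421), array([169.5, 303.3]), array([427.9, 411.2,  91.5]), array([55., 64.]), 1.1)
   (np.int32(399), array([125.6, 306.9]), array([414.9, 537.6,  81.2]), array([62., 59.]), 47.5)
415 250 [ 595. -267.   38.]
418 255 [ 569. -263.  130.]
412 240 [ 625. -260.   29.]
473 252 [ 582. -415.  116.]
408 245 [ 605. -244.   66.]
```

View pics/z1.png

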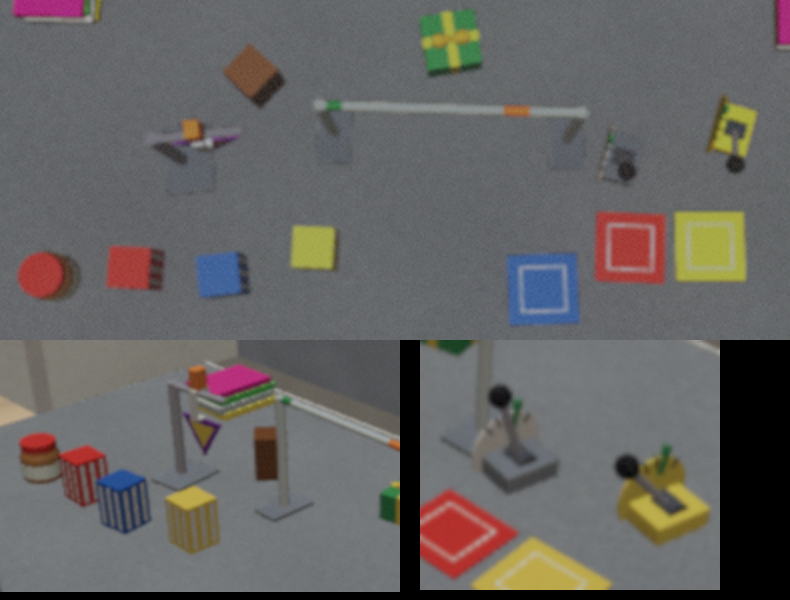

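The zoomed top view shows the orange tab at about (200,235). The bars run nearly along y, with the pennant lip on the far side. The side crop shows all the tubs mouth down and the grey dimmer leaning toward the robot. Next I measure the bars and the dimmer more exactly.

```bash
python3 - <<'E'
import numpy as np,cv2
from h import *
for n in("top","side"):
    c=dict(np.load(n+"0.npz"));P=world(c);H=cv2.cvtColor(c["img"],cv2.COLOR_RGB2HSV)
    def pick(x0,x1,y0,y1,z0,z1,m=None):
        k=(P[...,0]>x0)&(P[...,0]<x1)&(P[...,1]>y0)&(P[...,1]<y1)&(P[...,2]>z0)&(P[...,2]<z1)
        if m is not None:k&=m>0
        return k
    for nm,b in(("rail",(580,680,-170,150,215,245)),("stock",(550,650,240,380,185,210))):
        k=pick(*b);Q=P[k]
        if len(Q)<10: print(nm,len(Q));continue
        for _ in range(3):
            p=np.polyfit(Q[:,1],Q[:,0],1);r=Q[:,0]-np.polyval(p,Q[:,1]);Q=Q[abs(r)<9]
        print(n,nm,len(Q),"x=%.4f*y+%.1f"%tuple(p),"y",Q[:,1].min().round(),Q[:,1].max().round(),"z",np.percentile(Q[:,2],[5,50,95]).round(1))
    for nm,m,b in(("orangeband",mask(c,"orange"),(580,680,-160,-50,215,245)),("greenband",mask(c,"green",70,40),(580,680,50,180,215,245)),("tab",mask(c,"orange"),(560,640,260,350,205,265)),("tabtop",mask(c,"orange"),(560,640,260,350,240,265)),
      ("knob",(H[...,2]<50).astype(int),(530,640,-310,-220,60,150)),("dialgreen",mask(c,"green",60,30),(560,660,-330,-200,20,120)),("base",np.ones((480,640)),(540,680,-320,-220,20,30))):
        Q=P[pick(*b,m)]
        if len(Q)>3:
            (x,y),wh,a=cv2.minAreaRect(Q[:,:2].astype(np.float32));print(n,nm,len(Q),"mean",Q.mean(0).round(1),"min",Q.min(0).round(1),"max",Q.max(0).round(1),"rect",round(x,1),round(y,1),np.round(wh,0),round(a,1))
E
```

```text
top rail 581 x=0.0108*y+632.1 y -170.0 150.0 z [223.3 230.  236. ]
top stock 191 x=-0.1248*y+634.3 y 248.0 375.0 z [193.9 200.7 206.1]
top orangeband 55 mean [ 630.3 -107.1  230.1] min [ 625.1 -120.8  223. ] max [636.5 -92.5 239.1] rect 630.8 -106.4 [11. 28.] 3.9
top greenband 30 mean [633.6 128.2 230. ] min [628.5 120.7 221.6] max [639.1 136.2 240.5] rect 633.8 128.4 [11. 16.] 0.0
top tab 68 mean [595.5 304.9 242.7] min [584.4 295.  227.7] max [607.7 316.  252.5] rect 596.2 305.4 [23. 21.] 1.4
top tabtop 54 mean [596.  305.5 244.3] min [584.4 296.4 240.1] max [607.7 316.  252.5] rect 596.2 306.1 [23. 19.] 1.2
top knob 39 mean [ 568.8 -263.   128.2] min [ 559.1 -271.4  120.4] max [ 578.1 -254.6  138.5] rect 568.7 -262.8 [20. 16.] 6.1
top dialgreen 9 mean [ 621.3 -249.3   73.4] min [ 616.9 -259.    35.1] max [ 630.3 -245.8   85.4] rect 624.6 -251.5 [ 6. 18.] 56.1
top base 209 mean [ 605.  -270.9   25.1] min [ 562.6 -303.9   20. ] max [ 650.1 -234.4   30. ] rect 602.3 -270.5 [54. 85.] 76.0
side rail 360 x=0.0083*y+626.9 y -168.0 148.0 z [220.5 228.  232. ]
side stock 121 x=-0.1187*y+62
[... 219 characters left out ...]
619.8 116.5 224. ] max [631.5 132.6 232. ] rect 624.9 125.6 [16.  9.] 47.8
side tab 88 mean [589.5 300.7 228.6] min [578.8 291.2 206.1] max [604.8 314.6 247.4] rect 591.7 304.1 [25. 23.] 11.0
side tabtop 22 mean [590.5 301.2 244. ] min [579.9 291.8 240.4] max [604.1 312.5 247.4] rect 590.7 302.8 [25. 15.] 27.3
side knob 51 mean [ 561.  -270.2  122.1] min [ 551.6 -279.1  111.6] max [ 569.7 -259.   131.2] rect 561.4 -269.2 [16. 20.] 57.6
side dialgreen 18 mean [ 617.8 -249.6   70.8] min [ 612.4 -253.    58. ] max [ 622.6 -243.1   83.1] rect 617.2 -248.0 [11.  9.] 7.8
side base 301 mean [ 596.1 -272.1   25.2] min [ 558.3 -304.9   20. ] max [ 646.2 -234.6   30. ] rect 597.8 -271.4 [59. 87.] 75.6
```

```bash
cat >> h.py <<'E'
def yaw(s):
    from scipy.spatial.transform import Rotation as Ro
    y=Ro.from_quat(s["eef_rot"]).as_matrix()[:,1];return np.degrees(np.arctan2(-y[0],y[1]))
def to(x,y,z,yw=None,s=None,tcp=None):
    """print tool-frame shift from the present (or chained) pose to world target"""
    if tcp is None: p,a=s["eef_pos"],yaw(s)
    else: p,a=np.array(tcp[:3],float),tcp[3]
    yw=a if yw is None else yw
    d=np.array([x,y,z])-p;r=np.radians(a);C,S=np.cos(r),np.sin(r)
    print("shift",np.round([-C*d[0]-S*d[1],-S*d[0]+C*d[1],-d[2]],1),"turn",round(a-yw,1),"dist",round(np.linalg.norm(d)))
    return (x,y,z,yw)
E
cat > st.py <<'E'
from bench import robot
from h import *
s=robot.state();print(round(s["clock"],2),s["eef_pos"].round(1),"yaw",round(yaw(s),1),"F",s["wrist_force"].round(1),"w",round(s["gripper_width"],1),"gf",round(s["gripper_force"],1))
E
python3 st.py
```

```text
0.1 [222.6 610.  225.7] yaw -20.0 F [ 0.1 -0.1 -0.6] w 91.7 gf 0.0
```

>>> arm_command([
  [-30,-10,-20],
  [-60,-20,-40],
  [-90,-31,-64],
  [-120,-42,-64],
  [-150,-53,-64],
  [-180,-64,-64],
  [-205,-72,-64],
  [-227,-80,-64],
], turn=[-3.5,-7,-10.5,-14,-17.5,-21,-24,-27], grip=0.6)

```text
clock: 0.77
eef_pos: [410.5, 455.6, 290.3]
eef_rot: [-0.061, 0.998, -0.001, -0.0]
wrist_force: [-0.5, 1.0, -0.2]
gripper_width: 55.1
gripper_force: 0.0
```

```bash
cat >> st.py <<'E'
import sys
a=None
for t in sys.argv[1:]:
    t=[float(v) if v!="-" else None for v in t.split(",")]
    a=to(*t,s=s,tcp=a)
E
python3 st.py 594.7,304.8,290,7 594.7,304.8,207
```

```text
0.77 [410.5 455.6 290.3] yaw 7.0 F [-0.5  1.  -0.2] w 55.1 gf 0.0
shift [-164.5 -172.1    0.3] turn -0.0 dist 238
shift [-0.  0. 83.] turn 0.0 dist 83
```

>>> arm_command([
  [-25,-26,0],
  [-55,-57,0],
  [-85,-89,0],
  [-115,-120,0],
  [-140,-147,0],
  [-158,-165,0],
  [-165,-172,0],
  [-165,-172,0],
], turn=[0,0,0,0,0,0,0,0])

```text
clock: 1.43
eef_pos: [595.6, 303.2, 289.5]
eef_rot: [-0.058, 0.998, -0.001, -0.0]
wrist_force: [0.1, 0.3, -0.2]
gripper_width: 55.1
gripper_force: 0.0
```

>>> arm_command([
  [0,0,20],
  [0,0,40],
  [0,0,60],
  [0,0,75],
  [0,0,82],
  [0,0,82],
  [0,0,82],
  [0,0,82],
], turn=[0,0,0,0,0,0,0,0])

```text
clock: 2.1
eef_pos: [593.2, 308.3, 210.1]
eef_rot: [-0.061, 0.998, 0.001, 0.001]
wrist_force: [-0.3, -0.5, 0.0]
gripper_width: 54.7
gripper_force: 0.0
```

>>> arm_command([
  [0,0,0],
  [0,0,0],
  [0,0,0],
  [0,0,0],
  [0,0,0],
  [0,0,0],
  [0,0,0],
  [0,0,0],
], turn=[0,0,0,0,0,0,0,0], grip=0)

```text
clock: 2.77
eef_pos: [593.4, 306.6, 208.9]
eef_rot: [-0.061, 0.998, -0.0, 0.0]
wrist_force: [-0.3, -1.0, 2.2]
gripper_width: 19.9
gripper_force: 30.0
```

>>> arm_command([
  [0,0,-6],
  [0,0,-13],
  [0,0,-20],
  [0,0,-26],
  [0,0,-31],
  [0,0,-31],
  [0,0,-31],
  [0,0,-31],
], turn=[0,0,0,0,0,0,0,0])

```text
clock: 3.43
eef_pos: [593.1, 306.8, 239.5]
eef_rot: [-0.061, 0.998, -0.0, -0.0]
wrist_force: [0.1, -0.5, -1.7]
gripper_width: 20.1
gripper_force: 30.0
```

>>> arm_command([
  [6,0,0],
  [14,0,0],
  [24,0,0],
  [36,0,0],
  [48,0,0],
  [60,0,0],
  [65,0,0],
  [65,0,0],
], turn=[0,0,0,0,0,0,0,0])

```text
clock: 4.1
eef_pos: [526.9, 299.3, 239.8]
eef_rot: [-0.061, 0.998, -0.0, -0.0]
wrist_force: [0.7, -1.1, -1.7]
gripper_width: 19.9
gripper_force: 30.0
```

```bash
python3 st.py;python3 - <<'E'
from bench import robot
from h import *
c=robot.read_camera("side");np.savez("side1.npz",**c)
cv2.imwrite("pics/s1.png",cv2.resize(c["img"][150:330,180:420,::-1],None,fx=3,fy=3))
c=robot.read_camera("wrist");print(c["T_tool_cam"].round(2).tolist())
E
```

```text
4.1 [526.9 299.3 239.8] yaw 7.0 F [ 0.7 -1.1 -1.7] w 19.9 gf 30.0
[[0.0, -0.95, -0.31, 83.15], [1.0, 0.0, 0.0, 0.09], [0.0, -0.31, 0.95, -158.24], [0.0, 0.0, 0.0, 1.0]]
```

View pics/s1.png

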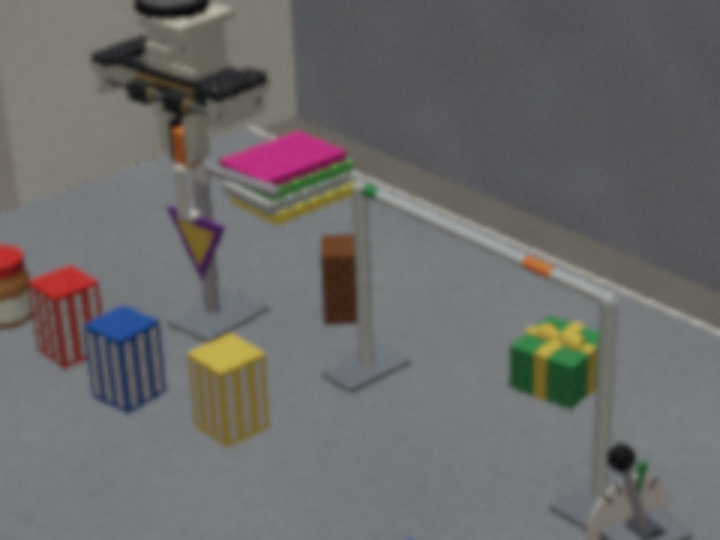

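The side view shows the pennant hanging vertical and clear of the stock arm, in the fingers at about (195,190).

```bash
python3 st.py 555,76,271,-0.6 630.4,76,271 630.4,76,239
```

```text
4.2 [528.9 299.  239.9] yaw 7.0 F [ 0.2 -0.1 -1. ] w 19.5 gf 30.0
shift [   1.1 -224.6  -31.1] turn 7.6 dist 227
shift [-75.4   0.8  -0. ] turn 0.0 dist 75
shift [ 0.  0. 32.] turn 0.0 dist 32
```

>>> arm_command([
  [0,-20,-31],
  [0,-50,-31],
  [0,-85,-31],
  [0,-120,-31],
  [0,-155,-31],
  [1,-190,-31],
  [1,-212,-31],
  [1,-225,-31],
], turn=[0,1,2,4,6,7.6,7.6,7.6])

```text
clock: 4.87
eef_pos: [556.1, 70.5, 270.7]
eef_rot: [0.009, 1.0, -0.001, 0.0]
wrist_force: [-0.6, -0.4, -1.4]
gripper_width: 19.9
gripper_force: 30.0
```

>>> arm_command([
  [-8,0,0],
  [-18,0,0],
  [-28,0,0],
  [-38,0,0],
  [-45,0,0],
  [-45,0,0],
  [-45,0,0],
  [-45,0,0],
], turn=[0,0,0,0,0,0,0,0])

```text
clock: 5.53
eef_pos: [599.5, 75.7, 270.4]
eef_rot: [0.005, 1.0, 0.0, -0.0]
wrist_force: [-0.2, -0.5, -1.3]
gripper_width: 20.0
gripper_force: 30.0
```

```bash
python3 st.py 630.4,76,271,-0.6;python3 - <<'E'
from bench import robot
from h import *
c=robot.read_camera("side");P=world(c)
for h,zr in(("orange",(215,340)),("purple",(90,260)),("green",(215,260))):
    [print(h,b) for b in blobs(c,h,zr,6,smin=70,vmin=40)]
cv2.imwrite("pics/s2.png",cv2.resize(c["img"][150:300,230:430,::-1],None,fx=4,fy=4))
E
```

```text
5.53 [599.5  75.7 270.4] yaw -0.6 F [-0.2 -0.5 -1.3] w 20.0 gf 30.0
shift [-30.9   0.6  -0.6] turn 0.0 dist 31
orange (np.int32(79), array([304.2, 202.4]), array([588.6,  74.8, 292. ]), array([110.,  22.]), 54.6)
orange (np.int32(48), array([358.6, 238.4]), array([ 624., -110.,  229.]), array([43., 21.]), 86.8)
orange (np.int32(174), array([125.8, 292.9]), array([-15.2, -76.3, 329.2]), array([54., 73.]), 82.8)
orange (np.int32(7), array([127.7, 299.3]), array([-18.4, -67.2, 311.7]), array([18.,  4.]), 58.2)
purple (np.int32(12), array([300.3, 225.8]), array([599.1, 109.5, 198. ]), array([35.,  6.]), 48.2)
purple (np.int32(86), array([311. , 236.9]), array([586.5,  45.2, 184.6]), array([128.,  33.]), 46.7)
purple (np.int32(12), array([303.4, 235.2]), array([599.3,  95.3, 172.4]), array([61.,  3.]), 55.3)
purple (np.int32(8), array([450.5, 394.1]), array([ 414.6, -567.8,  106.3]), array([ 4., 16.]), 11.4)
```

View pics/s2.png

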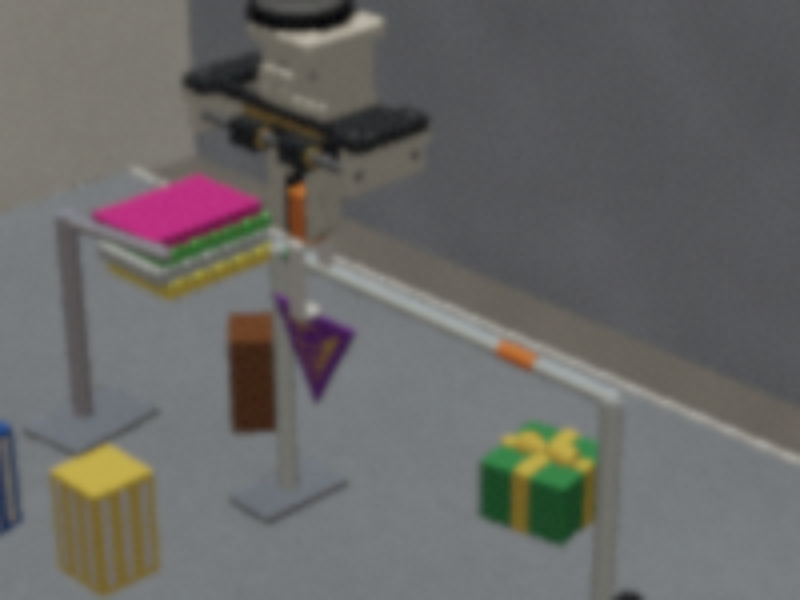

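The pennant is in front of the rail's left part at about (310,300), with its hook level with the bar. I advance, then lower.

>>> arm_command([
  [-5,0,0],
  [-10,0,0],
  [-15,0,0],
  [-20,0,0],
  [-25,0,0],
  [-31,0,0],
  [-31,0,0],
  [-31,0,0],
], turn=[0,0,0,0,0,0,0,0])

```text
clock: 6.25
eef_pos: [631.2, 74.7, 270.4]
eef_rot: [0.006, 1.0, 0.0, -0.0]
wrist_force: [0.2, -0.0, -1.6]
gripper_width: 20.0
gripper_force: 30.0
```

>>> arm_command([
  [0,0,4],
  [0,0,8],
  [0,0,12],
  [0,0,16],
  [0,0,20],
  [0,0,24],
  [0,0,24],
  [0,0,24],
], turn=[0,0,0,0,0,0,0,0])

```text
clock: 6.92
eef_pos: [630.7, 74.7, 246.3]
eef_rot: [0.006, 1.0, -0.0, -0.0]
wrist_force: [-0.3, 0.2, -2.0]
gripper_width: 19.9
gripper_force: 30.0
```

>>> arm_command([
  [0,0,1],
  [0,0,2],
  [0,0,3],
  [0,0,4],
  [0,0,5],
  [0,0,6],
  [0,0,6],
  [0,0,6],
], turn=[0,0,0,0,0,0,0,0])

```text
clock: 7.58
eef_pos: [630.9, 74.7, 240.6]
eef_rot: [0.006, 1.0, 0.0, -0.0]
wrist_force: [-0.4, -0.2, -1.0]
gripper_width: 20.2
gripper_force: 30.0
```

>>> arm_command([
  [0,0,1],
  [0,0,1],
  [0,-5,1],
  [0,-12,1],
  [0,-22,1],
  [0,-32,1],
  [0,-42,1],
  [0,-50,1],
], turn=[0,0,0,0,0,0,0,0])

```text
clock: 8.25
eef_pos: [630.4, 22.2, 239.7]
eef_rot: [0.007, 1.0, -0.0, -0.0]
wrist_force: [0.3, 0.1, -1.2]
gripper_width: 20.1
gripper_force: 30.0
```

>>> arm_command([
  [0,-8,0],
  [0,-16,0],
  [0,-24,0],
  [0,-32,0],
  [0,-40,0],
  [0,-48,0],
  [0,-56,0],
  [0,-60,0],
], turn=[0,0,0,0,0,0,0,0])

```text
clock: 8.92
eef_pos: [629.7, -37.1, 239.6]
eef_rot: [0.006, 1.0, -0.0, -0.0]
wrist_force: [0.0, -0.2, -1.7]
gripper_width: 20.1
gripper_force: 30.0
```

>>> arm_command([
  [0,-8,0],
  [0,-16,0],
  [0,-24,0],
  [0,-32,0],
  [0,-40,0],
  [0,-40,0],
  [0,-40,0],
  [0,-40,0],
], turn=[0,0,0,0,0,0,0,0])

```text
clock: 9.58
eef_pos: [629.3, -74.7, 239.7]
eef_rot: [0.005, 1.0, 0.0, -0.0]
wrist_force: [-0.2, -0.4, -1.6]
gripper_width: 19.7
gripper_force: 30.0
```

```bash
python3 st.py;python3 - <<'E'
from bench import robot
from h import *
for n in("side","top"):
    c=robot.read_camera(n)
    for h,zr in(("orange",(215,300)),):
        [print(n,h,b) for b in blobs(c,h,zr,6,smin=70,vmin=40)]
    if n=="side": cv2.imwrite("pics/s3.png",cv2.resize(c["img"][150:300,250:450,::-1],None,fx=4,fy=4))
E
```

```text
9.58 [629.3 -74.7 239.7] yaw -0.6 F [-0.2 -0.4 -1.6] w 19.7 gf 30.0
side orange (np.int32(79), array([348.2, 224. ]), array([618.1, -73.4, 262.1]), array([96., 16.]), 41.2)
side orange (np.int32(47), array([358.5, 238.3]), array([ 624.5, -109.5,  228.6]), array([43., 21.]), 86.8)
```

View pics/s3.png

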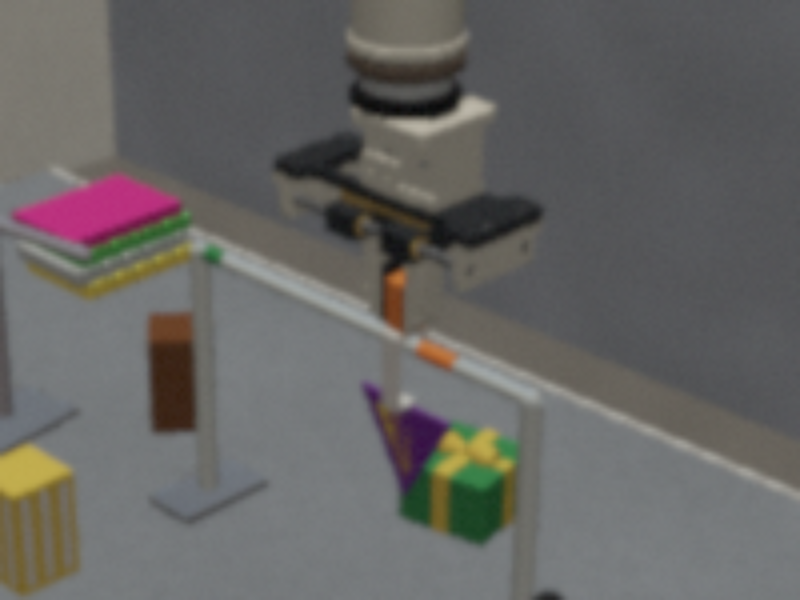

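The pennant is hooked on the rail at about (395,370), just left of the orange band at (437,352). About 31 mm remain.

>>> arm_command([
  [0,-6,0],
  [0,-12,0],
  [0,-18,0],
  [0,-24,0],
  [0,-29,0],
  [0,-31,0],
  [0,-31,0],
  [0,-31,0],
], turn=[0,0,0,0,0,0,0,0])

```text
clock: 10.35
eef_pos: [628.9, -106.3, 239.7]
eef_rot: [0.006, 1.0, 0.0, -0.0]
wrist_force: [0.3, 0.7, -1.7]
gripper_width: 20.3
gripper_force: 30.0
```

>>> arm_command([
  [0,0,0.5],
  [0,0,0.5],
  [0,0,0.5],
  [0,0,0.5],
  [0,0,0.5],
  [0,0,0.5],
  [0,0,0.5],
  [0,0,0.5],
], turn=[0,0,0,0,0,0,0,0], grip=0.6)

```text
clock: 11.02
eef_pos: [628.9, -106.2, 239.2]
eef_rot: [0.006, 1.0, 0.0, 0.0]
wrist_force: [0.6, -0.5, 0.3]
gripper_width: 55.1
gripper_force: 0.0
```

>>> arm_command([
  [0,0,-10],
  [0,0,-25],
  [0,0,-45],
  [0,0,-70],
  [0,0,-90],
  [30,0,-100],
  [60,0,-100],
  [80,0,-100],
], turn=[0,0,0,0,0,0,0,0])

```text
clock: 11.68
eef_pos: [547.7, -105.3, 341.0]
eef_rot: [0.006, 1.0, -0.0, 0.001]
wrist_force: [0.1, 0.4, -0.5]
gripper_width: 55.1
gripper_force: 0.0
```

```bash
python3 - <<'E'
from bench import robot
from h import *
for n in("side","top"):
    c=robot.read_camera(n)
    for h,zr in(("orange",(205,300)),):
        [print(n,h,b) for b in blobs(c,h,zr,6,smin=70,vmin=40)]
    if n=="side": cv2.imwrite("pics/s4.png",cv2.resize(c["img"][150:300,250:450,::-1],None,fx=4,fy=4))
    for h in("red","blue","yellow"):[print(n,h,b) for b in blobs(c,h,(75,110),100)]
E
python3 st.py 427.8,412.5,240,0
```

```text
side orange (np.int32(187), array([359.4, 230.1]), array([ 618.8, -114.5,  255.2]), array([128.,  28.]), 42.2)
side red (np.int32(125), array([178.5, 235.9]), array([408.6, 532.9,  80.6]), array([60., 61.]), 44.9)
side red (np.int32(180), array([200.4, 244.7]), array([418.7, 401.7,  90.2]), array([82., 65.]), 85.4)
side blue (np.int32(180), array([220.1, 258.2]), array([410.1, 276.9,  90.3]), array([71., 77.]), 6.9)
side yellow (np.int32(181), array([254.8, 267.7]), array([453.9, 160.3,  90.9]), array([62., 58.]), 89.1)
top red (np.int32(421), array([169.5, 303.3]), array([426.8, 413.2,  91.6]), array([60., 54.]), 87.3)
top red (np.int32(367), array([125.3, 306.7]), array([416.3, 538.6,  81.6]), array([58., 61.]), 1.1)
top blue (np.int32(397), array([214.2, 307. ]), array([419.4, 290. ,  91.8]), array([54., 57.]), 6.8)
top yellow (np.int32(394), array([261.5, 293.5]), array([458.8, 162.1,  91.1]), array([52., 57.]), 1.1)
11.78 [ 546.6 -105.8  340.9] yaw -0.7 F [-0.2  0.5  0.3] w 55.2 gf 0.0
shift [125.1 516.8 100.9] turn -0.7 dist 541
```

View pics/s4.png

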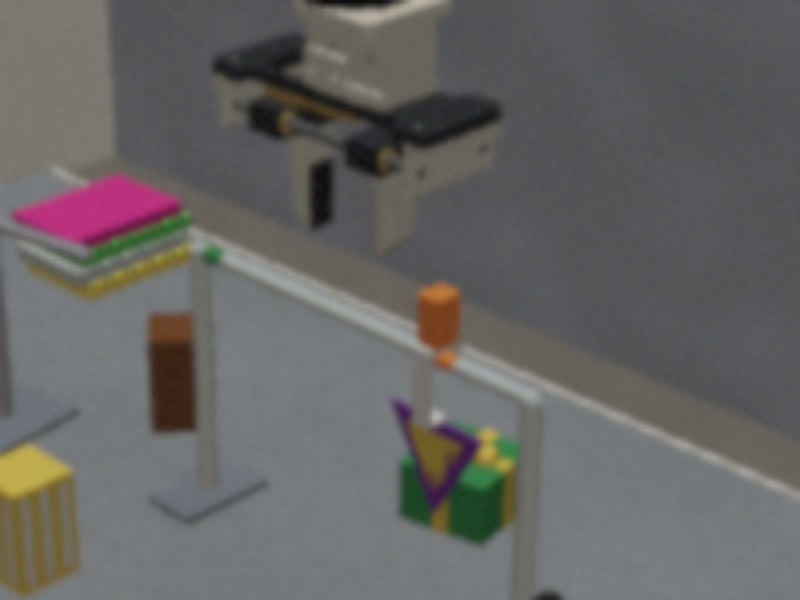

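The pennant hangs on the rail at the orange band, let go, with its tab at (439,315) over the band at (440,355). Next the red tub.

```bash
python3 - <<'E'
from bench import robot
print(robot.state()["qpos"].round(2))
E
python3 st.py 427.3,412.8,200,90 427.3,412.8,38; python3 st.py 427.3,412.8,200,-90
```

```text
[ 0.33  0.22 -0.23  1.65  0.05  1.28  1.66]
11.78 [ 546.6 -105.8  340.9] yaw -0.7 F [-0.2  0.5  0.3] w 55.2 gf 0.0
shift [125.6 517.1 140.9] turn -90.7 dist 550
shift [ -0.   0. 162.] turn 0.0 dist 162
11.78 [ 546.6 -105.8  340.9] yaw -0.7 F [-0.2  0.5  0.3] w 55.2 gf 0.0
shift [125.6 517.1 140.9] turn 89.3 dist 550
```

>>> arm_command([
  [10,25,0],
  [20,60,0],
  [35,95,10],
  [50,130,20],
  [63,165,30],
  [75,200,40],
  [88,235,50],
  [100,270,60],
], turn=[6.5,13,19.5,26,32.5,39,45.5,52], grip=1)

```text
clock: 12.45
eef_pos: [454.4, 161.0, 281.6]
eef_rot: [0.436, 0.9, 0.001, 0.0]
wrist_force: [-0.8, -0.8, -0.7]
gripper_width: 91.7
gripper_force: 0.0
```

```bash
python3 st.py 427.3,412.8,200,-90 427.3,412.8,38;
```

```text
12.45 [454.4 161.  281.6] yaw -51.7 F [-0.8 -0.8 -0.7] w 91.7 gf 0.0
shift [214.4 134.8  81.6] turn 38.3 dist 266
shift [  0.   0. 162.] turn 0.0 dist 162
```

>>> arm_command([
  [30,19,10],
  [62,39,25],
  [95,60,40],
  [128,80,55],
  [160,100,70],
  [190,119,80],
  [208,131,82],
  [214,135,82],
], turn=[5.5,11,16.5,22,27.5,33,38.3,38.3])

```text
clock: 13.12
eef_pos: [424.4, 415.6, 198.5]
eef_rot: [0.705, 0.71, 0.0, -0.002]
wrist_force: [-1.1, 0.5, 0.7]
gripper_width: 92.2
gripper_force: 0.0
```

```bash
cat > look.py <<'E'
from bench import robot
from h import *
import sys
c=robot.read_camera("top")
print("top clock",robot.state()["clock"].__round__(2))
for b in blobs(c,"orange",(205,300),6,smin=70,vmin=40): print("orange",b[1:])
for h in("red","blue","yellow"):
    for b in blobs(c,h,(12,115),80): print(h,b)
if len(sys.argv)>1:
    v0,v1,u0,u1=map(int,sys.argv[2:6]);f=min(800/(u1-u0),600/(v1-v0))
    cc=c if len(sys.argv)<7 else robot.read_camera(sys.argv[6])
    cv2.imwrite("pics/"+sys.argv[1],cv2.resize(cc["img"][v0:v1,u0:u1,::-1],None,fx=f,fy=f))
E
python3 look.py;python3 st.py 427.3,412.8,50,-90
```

```text
top clock 13.17
orange (array([362.9, 222.3]), array([ 630.5, -105.4,  272.4]), array([25., 30.]), 1.1)
red (np.int32(360), array([170.9, 303.1]), array([427.9, 410.2,  91.4]), array([55., 51.]), 1.1)
blue (np.int32(399), array([214.1, 307. ]), array([419.6, 289.9,  91.9]), array([55., 57.]), 7.4)
yellow (np.int32(88), array([154.6, 156. ]), array([863.7, 502.1,  17.6]), array([138.,   7.]), 1.6)
yellow (np.int32(244), array([330. , 189.4]), array([761.7, -20.6,  59.9]), array([64., 64.]), 55.0)
yellow (np.int32(281), array([471.2, 234.1]), array([ 645.5, -430.1,   27.7]), array([53., 70.]), 74.0)
yellow (np.int32(391), array([261.5, 293.5]), array([458.8, 161.9,  91.6]), array([52., 58.]), 1.1)
13.17 [425. 415. 199.] yaw -89.4 F [0.1 1.1 0.1] w 92.0 gf 0.0
shift [ -2.2   2.3 149. ] turn 0.6 dist 149
```

>>> arm_command([
  [-2,2,25],
  [-2,2,55],
  [-2,2,85],
  [-2,2,115],
  [-2,2,135],
  [-2,2,147],
  [-2,2,149],
  [-2,2,149],
], turn=[0.6,0.6,0.6,0.6,0.6,0.6,0.6,0.6])

```text
clock: 13.83
eef_pos: [429.4, 407.6, 50.4]
eef_rot: [0.709, 0.705, -0.0, 0.0]
wrist_force: [-0.1, -0.4, 0.1]
gripper_width: 91.8
gripper_force: 0.0
```

>>> arm_command([
  [0,0,0],
  [0,0,0],
  [0,0,0],
  [0,0,0],
  [0,0,0],
  [0,0,0],
  [0,0,0],
  [0,0,0],
], turn=[0,0,0,0,0,0,0,0], grip=0.5)

```text
clock: 14.5
eef_pos: [428.7, 408.4, 50.6]
eef_rot: [0.709, 0.705, 0.0, 0.0]
wrist_force: [-1.1, -1.3, 4.8]
gripper_width: 56.3
gripper_force: 30.0
```

>>> arm_command([
  [0,0,-10],
  [0,0,-30],
  [0,0,-60],
  [0,0,-90],
  [0,0,-120],
  [0,0,-140],
  [0,0,-150],
  [0,0,-150],
], turn=[0,0,0,0,0,0,0,0])

```text
clock: 15.17
eef_pos: [429.8, 409.5, 203.1]
eef_rot: [0.709, 0.705, 0.003, 0.0]
wrist_force: [0.4, 0.1, -1.3]
gripper_width: 55.5
gripper_force: 30.0
```

```bash
python3 st.py 412,-70,200,-90 412,-70,55
```

```text
15.17 [429.8 409.5 203.1] yaw -90.3 F [ 0.4  0.1 -1.3] w 55.5 gf 30.0
shift [-479.6  -15.1    3.1] turn -0.3 dist 480
shift [  0.   0. 145.] turn 0.0 dist 145
```

>>> arm_command([
  [-15,0,0],
  [-40,-1,0],
  [-75,-2,0],
  [-112,-3,0],
  [-150,-4,0],
  [-188,-5,0],
  [-226,-6,0],
  [-264,-8,0],
], turn=[0,0,0,0,0,0,0,0])

```text
clock: 15.83
eef_pos: [417.7, 142.0, 198.6]
eef_rot: [0.709, 0.705, -0.001, -0.001]
wrist_force: [-0.6, 0.1, -0.3]
gripper_width: 55.8
gripper_force: 30.0
```

>>> arm_command([
  [-35,-1,0],
  [-70,-2,0],
  [-105,-3,0],
  [-140,-4,0],
  [-170,-5,0],
  [-195,-6,0],
  [-210,-7,0],
  [-216,-7,0],
], turn=[0,0,0,0,0,0,0,0])

```text
clock: 16.5
eef_pos: [409.2, -74.3, 198.7]
eef_rot: [0.711, 0.704, -0.001, -0.001]
wrist_force: [0.3, 0.4, -0.5]
gripper_width: 55.6
gripper_force: 30.0
```

>>> arm_command([
  [0,0,15],
  [0,0,40],
  [0,0,70],
  [0,0,100],
  [0,0,125],
  [0,0,138],
  [0,0,143],
  [0,0,143],
], turn=[0,0,0,0,0,0,0,0])

```text
clock: 17.17
eef_pos: [409.2, -70.6, 55.5]
eef_rot: [0.709, 0.706, -0.001, -0.002]
wrist_force: [-1.0, -0.3, -0.7]
gripper_width: 55.8
gripper_force: 30.0
```

```bash
python3 st.py 412,-70,52,-90; python3 look.py l1.png 240 360 280 440 side
```

```text
17.17 [409.2 -70.6  55.5] yaw -90.3 F [-1.  -0.3 -0.7] w 55.8 gf 30.0
shift [0.6 2.8 3.5] turn -0.3 dist 4
top clock 17.22
orange (array([363. , 222.3]), array([ 630.5, -105.4,  272.6]), array([25., 30.]), 1.1)
red (np.int32(401), array([125.5, 307.1]), array([415. , 537.7,  80.7]), array([62., 59.]), 47.7)
blue (np.int32(399), array([214.1, 307. ]), array([419.3, 290.2,  91.3]), array([54., 57.]), 6.8)
yellow (np.int32(80), array([154.5, 156.7]), array([863.6, 502. ,  18. ]), array([138.,   7.]), 1.7)
yellow (np.int32(239), array([330. , 189.4]), array([761.7, -20.6,  60. ]), array([64., 64.]), 55.0)
yellow (np.int32(289), array([471.1, 234. ]), array([ 645.6, -430.2,   27.7]), array([52., 70.]), 73.7)
yellow (np.int32(398), array([261.6, 293.4]), array([458.8, 162. ,  91.4]), array([52., 58.]), 1.1)
```

View pics/l1.png

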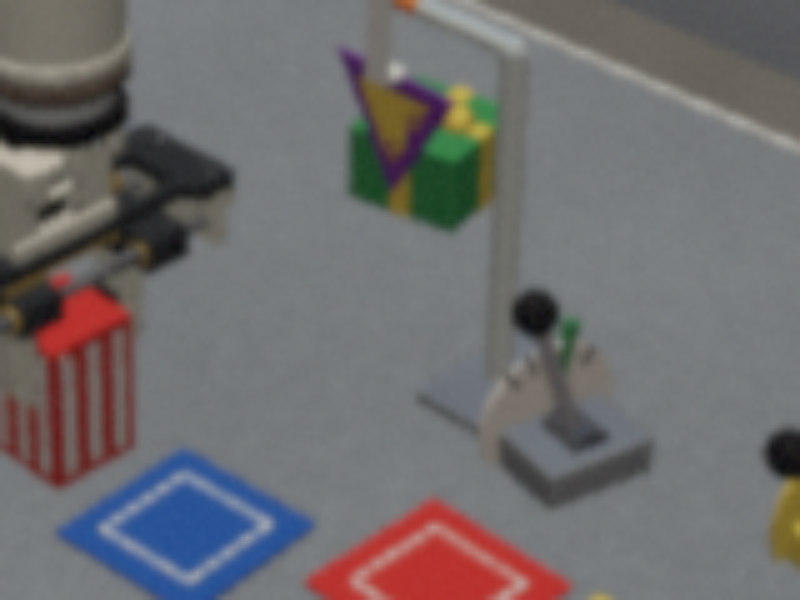

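The red tub hangs mouth down in the fingers at about (65,390), just left of the blue mat. I'll tip it over the mat's edge while holding it.

>>> arm_command([
  [0,2,2],
  [0,2,4],
  [0,2,5],
  [-4,2,5],
  [-8,2,5],
  [-12,2,5],
  [-15,2,5],
  [-15,2,5],
], turn=[0,0,0,0,0,0,0,0])

```text
clock: 17.93
eef_pos: [412.9, -87.6, 52.3]
eef_rot: [0.71, 0.705, -0.0, 0.0]
wrist_force: [-0.2, 0.3, -0.8]
gripper_width: 56.0
gripper_force: 30.0
```

>>> arm_command([
  [-6,0,-1],
  [-13,0,-2.5],
  [-20,0,-3.5],
  [-27,0,-3.8],
  [-34,0,-3],
  [-41,0,-2],
  [-50,0,0],
  [-58,0,3],
], turn=[0,0,0,0,0,0,0,0])

```text
clock: 18.6
eef_pos: [412.5, -142.9, 49.3]
eef_rot: [0.708, 0.706, 0.001, -0.001]
wrist_force: [0.3, 6.4, 2.3]
gripper_width: 55.6
gripper_force: 30.0
```

```bash
python3 st.py; python3 look.py l2.png 240 360 280 440 side
```

```text
18.6 [ 412.5 -142.9   49.3] yaw -90.2 F [0.3 6.4 2.3] w 55.6 gf 30.0
top clock 18.65
orange (array([363. , 222.3]), array([ 630.3, -105.3,  273.2]), array([25., 30.]), 1.1)
red (np.int32(402), array([125.5, 307. ]), array([414.9, 537.5,  81.4]), array([62., 59.]), 47.5)
blue (np.int32(403), array([214.2, 307. ]), array([419.4, 289.8,  91.7]), array([55., 58.]), 2.8)
yellow (np.int32(243), array([330. , 189.5]), array([761.1, -19.8,  59.4]), array([64., 65.]), 55.7)
yellow (np.int32(289), array([471. , 234.1]), array([ 646. , -430.7,   27.8]), array([52., 72.]), 72.4)
yellow (np.int32(395), array([261.6, 293.5]), array([458.9, 162. ,  91. ]), array([52., 58.]), 1.1)
```

View pics/l2.png

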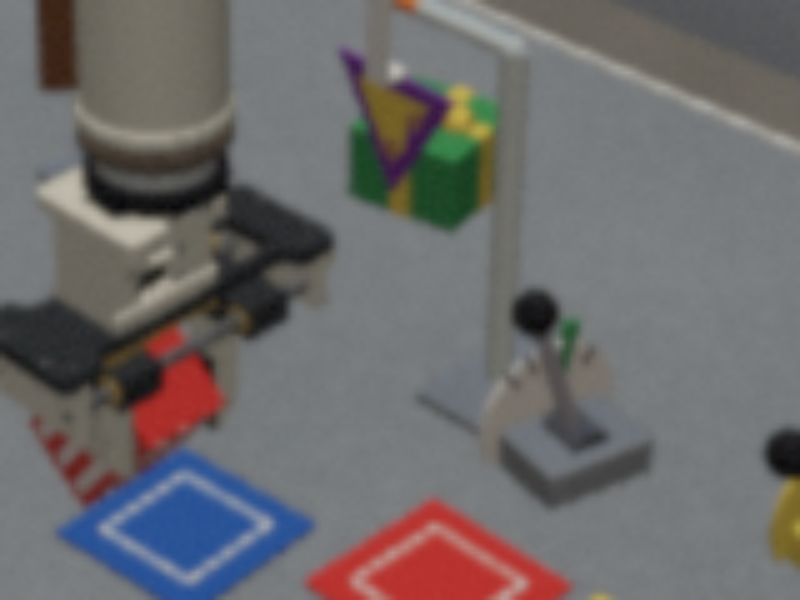

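The tub has tipped about 45° forward in the fingers, foot toward the blue mat, at about (170,400). Pivoting in the hand works, so I continue the arc.

>>> arm_command([
  [-8,0,4.5],
  [-16,0,10],
  [-23,0,17],
  [-29,0,24.5],
  [-32,0,30],
  [-35,0,35],
  [-35,0,35],
  [-35,0,35],
], turn=[0,0,0,0,0,0,0,0])

```text
clock: 19.37
eef_pos: [412.3, -180.1, 14.3]
eef_rot: [0.709, 0.705, -0.0, 0.0]
wrist_force: [0.8, 0.5, -1.0]
gripper_width: 56.0
gripper_force: 30.0
```

>>> arm_command([
  [0,0,0],
  [0,0,0],
  [0,0,0],
  [0,0,0],
  [0,0,0],
  [0,0,0],
  [0,0,0],
  [0,0,0],
], turn=[0,0,0,0,0,0,0,0], grip=1)

```text
clock: 20.03
eef_pos: [412.3, -179.6, 14.2]
eef_rot: [0.709, 0.705, -0.0, -0.0]
wrist_force: [-0.1, 0.5, 0.8]
gripper_width: 91.5
gripper_force: 0.0
```

>>> arm_command([
  [0,0,-20],
  [0,0,-50],
  [0,0,-90],
  [0,0,-130],
  [0,0,-150],
  [70,0,-180],
  [140,0,-180],
  [210,0,-180],
], turn=[0,0,0,0,0,0,0,0])

```text
clock: 20.7
eef_pos: [413.9, -57.9, 190.5]
eef_rot: [0.71, 0.704, 0.001, 0.002]
wrist_force: [1.1, 0.4, 0.4]
gripper_width: 91.8
gripper_force: 0.0
```

```bash
python3 st.py; python3 look.py l3.png 210 350 300 500 top
```

```text
20.7 [413.9 -57.9 190.5] yaw -90.5 F [1.1 0.4 0.4] w 91.8 gf 0.0
top clock 20.75
orange (array([362.9, 222.3]), array([ 630.5, -105.4,  272.6]), array([25., 30.]), 1.1)
red (np.int32(402), array([125.5, 307. ]), array([414.9, 537.4,  81.6]), array([62., 59.]), 47.5)
blue (np.int32(403), array([214.2, 307. ]), array([419.5, 290.2,  91.2]), array([55., 56.]), 9.1)
yellow (np.int32(241), array([330.1, 189.5]), array([761.3, -21. ,  59.1]), array([65., 64.]), 55.7)
yellow (np.int32(289), array([471.2, 234.3]), array([ 644.9, -430.5,   27.5]), array([52., 71.]), 74.7)
yellow (np.int32(394), array([261.5, 293.5]), array([458.8, 162. ,  91.3]), array([52., 58.]), 1.1)
```

View pics/l3.png

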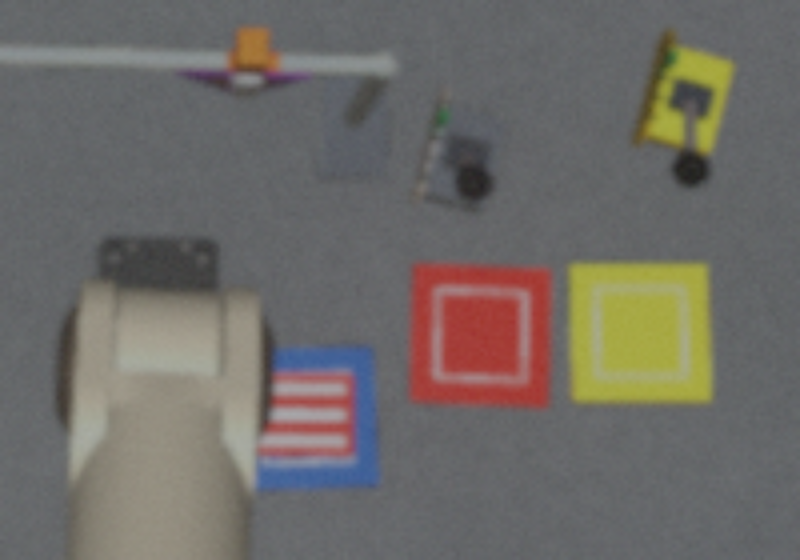

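Top view: the red tub lies on the blue mat with its foot edge at crop x≈355 and its long axis along y. The pennant hangs at the band.

```bash
python3 - <<'E'
from h import *
c=dict(np.load("top0.npz"))
print(ray(c,300+355/4,210+371/4,60).round(1),ray(c,300+355/4,210+458/4,60).round(1))
E
python3 st.py 412,-131,150,-90 412,-131,27
```

```text
[ 442.  -190.8   60. ] [ 381.7 -191.1   60. ]
20.8 [413.5 -52.2 189.7] yaw -89.8 F [ 0.7 -0.4 -0.8] w 91.7 gf 0.0
shift [-78.8  -1.7  39.7] turn 0.2 dist 88
shift [  0.   0. 123.] turn 0.0 dist 123
```

>>> arm_command([
  [-15,-1,8],
  [-35,-1,20],
  [-55,-1,35],
  [-68,-1,50],
  [-68,-1,85],
  [-68,-1,120],
  [-68,-1,150],
  [-68,-1,162],
], turn=[0,0,0,0,0,0,0,0])

```text
clock: 21.47
eef_pos: [408.8, -126.3, 23.3]
eef_rot: [0.709, 0.705, -0.001, -0.002]
wrist_force: [-0.8, 0.8, -0.5]
gripper_width: 91.8
gripper_force: 0.0
```

>>> arm_command([
  [0,0,0],
  [0,0,0],
  [0,0,0],
  [0,0,0],
  [0,0,0],
  [0,0,0],
  [0,0,0],
  [0,0,0],
], turn=[0,0,0,0,0,0,0,0], grip=0.5)

```text
clock: 22.13
eef_pos: [412.6, -126.7, 27.7]
eef_rot: [0.709, 0.705, 0.0, 0.001]
wrist_force: [-1.5, -0.1, 7.6]
gripper_width: 55.9
gripper_force: 29.9
```

>>> arm_command([
  [0,0,-10],
  [0,0,-25],
  [20,0,-35],
  [45,0,-35],
  [70,0,-35],
  [90,0,-35],
  [100,0,-35],
  [100,0,-35],
], turn=[0,0,0,0,0,0,0,0])

```text
clock: 22.8
eef_pos: [412.3, -23.8, 62.4]
eef_rot: [0.708, 0.707, 0.001, -0.0]
wrist_force: [-0.0, -1.3, -1.8]
gripper_width: 56.2
gripper_force: 29.9
```

```bash
python3 st.py; python3 look.py l4.png 240 360 250 410 side
```

```text
22.8 [412.3 -23.8  62.4] yaw -90.1 F [-0.  -1.3 -1.8] w 56.2 gf 29.9
top clock 22.85
orange (array([363. , 222.3]), array([ 630.6, -105.4,  271.8]), array([25., 30.]), 1.1)
red (np.int32(400), array([125.5, 307.1]), array([415. , 537.6,  81.1]), array([62., 59.]), 47.7)
blue (np.int32(406), array([214.2, 307. ]), array([419.6, 290.2,  91.3]), array([55., 57.]), 6.8)
yellow (np.int32(85), array([154.5, 156.7]), array([863.6, 502. ,  17.9]), array([132.,   8.]), 1.6)
yellow (np.int32(240), array([330.1, 189.5]), array([761.9, -20.6,  59.2]), array([64., 64.]), 55.0)
yellow (np.int32(298), array([471.1, 233.8]), array([ 645.5, -430.5,   28.3]), array([52., 72.]), 73.5)
yellow (np.int32(396), array([261.5, 293.5]), array([458.8, 162. ,  92.1]), array([52., 58.]), 1.1)
```

View pics/l4.png

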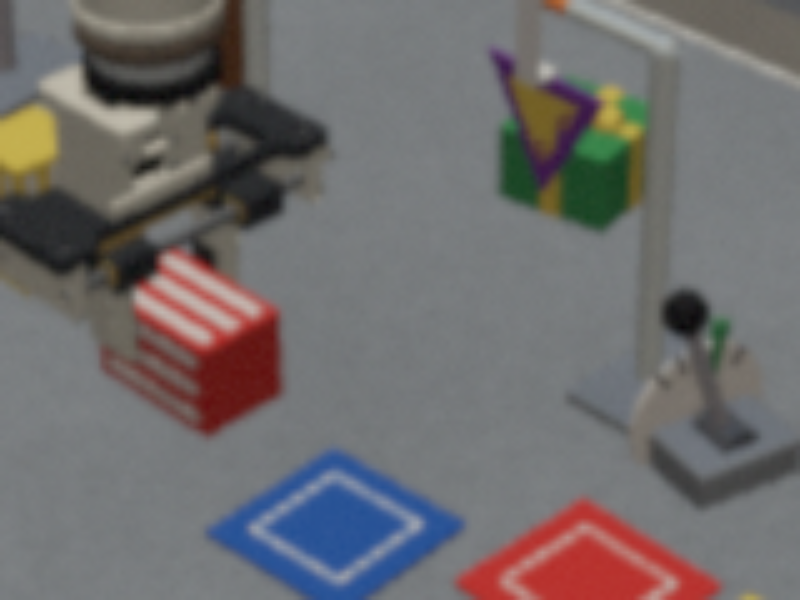

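The side view shows the red tub held horizontal at about (190,340), foot toward the blue mat. Next I lower it and tip it up against the mat edge.

>>> arm_command([
  [0,0,10],
  [0,0,20],
  [0,0,30],
  [0,0,36.5],
  [-8,0,36.5],
  [-16,0,36.5],
  [-20,0,36.5],
  [-20,0,36.5],
], turn=[0,0,0,0,0,0,0,0])

```text
clock: 23.57
eef_pos: [412.0, -46.9, 25.6]
eef_rot: [0.71, 0.705, 0.0, -0.0]
wrist_force: [-0.5, 2.6, -1.6]
gripper_width: 56.1
gripper_force: 29.9
```

>>> arm_command([
  [-3,0,0],
  [-7,0,-5],
  [-11,0,-10],
  [-16,0,-15],
  [-21,0,-19],
  [-27,0,-23],
  [-33,0,-26],
  [-45,0,-31],
], turn=[0,0,0,0,0,0,0,0])

```text
clock: 24.23
eef_pos: [411.7, -92.0, 56.6]
eef_rot: [0.709, 0.705, -0.0, 0.0]
wrist_force: [0.2, 0.4, -1.2]
gripper_width: 55.8
gripper_force: 30.0
```

```bash
python3 st.py; python3 look.py l5.png 240 360 250 410 side
```

```text
24.23 [411.7 -92.   56.6] yaw -90.3 F [ 0.2  0.4 -1.2] w 55.8 gf 30.0
top clock 24.28
orange (array([363. , 222.4]), array([ 630.4, -105.3,  272.9]), array([25., 30.]), 1.1)
red (np.int32(398), array([125.5, 307.1]), array([414.9, 537.5,  81.3]), array([62., 59.]), 47.5)
blue (np.int32(403), array([214.1, 306.9]), array([419.8, 290.1,  91.4]), array([55., 57.]), 7.4)
yellow (np.int32(239), array([330. , 189.5]), array([760.5, -19.4,  59.2]), array([64., 65.]), 55.7)
yellow (np.int32(302), array([471. , 233.9]), array([ 645.6, -430.3,   27.6]), array([52., 70.]), 73.7)
yellow (np.int32(397), array([261.4, 293.5]), array([458.8, 162.1,  91.7]), array([52., 57.]), 1.1)
```

View pics/l5.png

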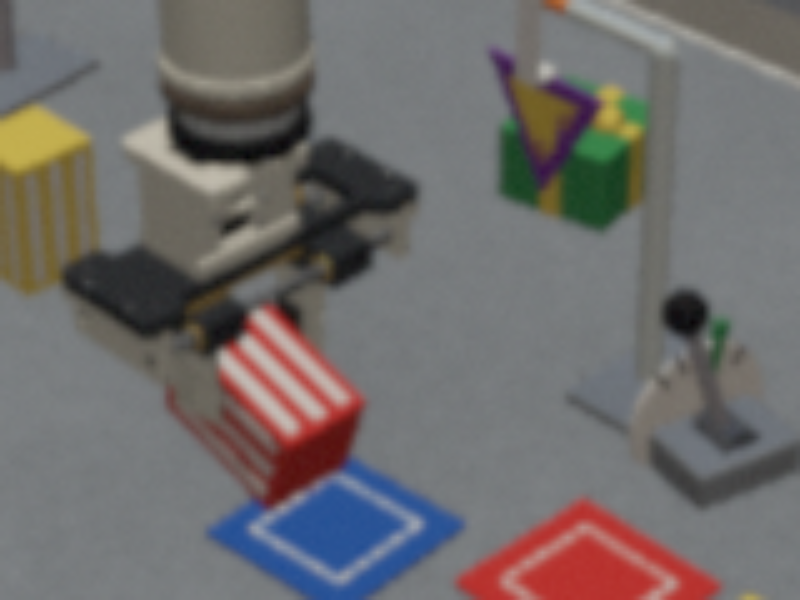

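The tub has pivoted only about 20° and its lower corner (270,500) has slid up over the blue mat's edge. I'll measure its tilt numerically and try again lower.

```bash
cat > tilt.py <<'E'
from bench import robot
from h import *
import sys
col=sys.argv[1]
c=robot.read_camera("side");P=world(c);s=robot.state();e=s["eef_pos"]
m=mask(c,col,110,40)>0
k=m&(abs(P[...,0]-e[0])<50)&(abs(P[...,1]-e[1])<110)&(P[...,2]>7)&(P[...,2]<260)
m=k.astype(np.uint8);n,l,stt,_=cv2.connectedComponentsWithStats(cv2.dilate(m,np.ones((3,3))))
Q=P[k][:,1:]
Q=Q[(Q[:,0]>np.percentile(Q[:,0],.7))&(Q[:,0]<np.percentile(Q[:,0],99.3))]
r=cv2.minAreaRect(Q.astype(np.float32));b=cv2.boxPoints(r)
print(round(s["clock"],2),"tcp",e.round(1),"n",len(Q),"rect",np.round(r[1],0),"ang",round(r[2],1),"corners(y,z)",b[np.argsort(b[:,1])].round(0).tolist())
E
python3 tilt.py red
```

```text
24.38 tcp [412.2 -93.1  56.7] n 401 rect [114.  65.] ang 68.8 corners(y,z) [[-110.0, 10.0], [-171.0, 33.0], [-69.0, 116.0], [-130.0, 139.0]]
```

```bash
cat > tilt.py <<'E'
from bench import robot
from h import *
import sys
col=sys.argv[1]
c=robot.read_camera("side");P=world(c);s=robot.state();e=s["eef_pos"]
m=(mask(c,col,110,40)>0)&(abs(P[...,0]-e[0])<50)&(abs(P[...,1]-e[1])<110)&(P[...,2]>7)&(P[...,2]<260)
# local plane normals in 7x7 windows
Z=np.nan_to_num(P);out=[]
for v,u in zip(*np.where(m)):
    W=Z[v-2:v+3,u-2:u+3].reshape(-1,3);d=W-W.mean(0)
    if abs(d).max()>20: continue
    w,V=np.linalg.svd(d,full_matrices=False)[1:]
    nn=V[2]; nn=nn if nn@(np.array([-337,-975,904])-P[v,u])>0 else -nn
    if w[2]<8: out.append([*nn,*P[v,u]])
o=np.array(out);f=abs(o[:,0])<0.5
a=np.degrees(np.arctan2(o[f,2],-o[f,1]))
h,b=np.histogram(a,np.arange(-100,191,10))
print(round(s["clock"],2),e.round(1),{int(x)+5:int(n) for x,n in zip(b,h) if n>3})
lo=o[:,5]<np.percentile(o[:,5],6);print("lowest pts",o[lo,3:].mean(0).round(0),"ymin,max",np.percentile(o[:,4],[2,98]).round(0))
E
python3 tilt.py red
```

```text
24.43 [411.9 -92.2  56.4] {-25: 21, -15: 53, 75: 13, 85: 4}
lowest pts [ 406. -140.   31.] ymin,max [-153.  -95.]
```

>>> arm_command([
  [15,0,0],
  [30,0,0],
  [42,0,0],
  [42,0,8],
  [42,0,14],
  [42,0,16],
  [42,0,16],
  [42,0,16],
], turn=[0,0,0,0,0,0,0,0])

```text
clock: 25.1
eef_pos: [412.4, -48.8, 40.0]
eef_rot: [0.709, 0.705, 0.0, -0.0]
wrist_force: [-0.9, 3.7, 5.3]
gripper_width: 55.5
gripper_force: 30.0
```

>>> arm_command([
  [0,0,0.5],
  [0,0,0.5],
  [-4,0,0.5],
  [-7,0,0.5],
  [-9,0,0.5],
  [-11,0,0.5],
  [-12,0,0.5],
  [-12,0,0.5],
], turn=[0,0,0,0,0,0,0,0])

```text
clock: 25.77
eef_pos: [413.2, -60.8, 39.9]
eef_rot: [0.709, 0.705, 0.001, 0.0]
wrist_force: [-0.2, 5.2, 7.6]
gripper_width: 56.2
gripper_force: 30.0
```

>>> arm_command([
  [-3,0,0],
  [-6,0,-2],
  [-9,0,-4],
  [-12,0,-6],
  [-15,0,-7.5],
  [-18,0,-9],
  [-20,0,-10],
  [-20,0,-10],
], turn=[0,0,0,0,0,0,0,0])

```text
clock: 26.43
eef_pos: [412.6, -80.5, 49.3]
eef_rot: [0.709, 0.705, 0.001, -0.0]
wrist_force: [1.3, 5.3, 2.0]
gripper_width: 56.1
gripper_force: 30.0
```

```bash
python3 st.py;python3 tilt.py red
```

```text
26.43 [412.6 -80.5  49.3] yaw -90.3 F [1.3 5.3 2. ] w 56.1 gf 30.0
26.48 [412.6 -80.5  49.3] {65: 6}
lowest pts [ 395. -117.   20.] ymin,max [-126.  -84.]
```

>>> arm_command([
  [-3,0,-1],
  [-6,0,-2],
  [-9,0,-2.5],
  [-12,0,-3.5],
  [-16,0,-4.5],
  [-20,0,-5.3],
  [-25,0,-5.7],
  [-30,0,-6],
], turn=[0,0,0,0,0,0,0,0])

```text
clock: 27.15
eef_pos: [412.5, -110.1, 55.3]
eef_rot: [0.709, 0.706, 0.001, -0.0]
wrist_force: [0.9, 7.4, 2.3]
gripper_width: 55.9
gripper_force: 30.0
```

```bash
python3 st.py;python3 tilt.py red
```

```text
27.15 [ 412.5 -110.1   55.3] yaw -90.2 F [0.9 7.4 2.3] w 55.9 gf 30.0
27.2 [ 412.4 -111.2   55.4] {35: 5, 45: 4}
lowest pts [ 383. -112.   16.] ymin,max [-132. -104.]
```

>>> arm_command([
  [-6,0,0],
  [-12,0,1],
  [-18,0,2],
  [-24,0,4],
  [-29,0,6],
  [-34,0,8.5],
  [-38,0,10.5],
  [-38,0,10.5],
], turn=[0,0,0,0,0,0,0,0])

```text
clock: 27.87
eef_pos: [412.2, -149.9, 44.9]
eef_rot: [0.709, 0.705, 0.001, 0.0]
wrist_force: [2.0, 2.6, 4.4]
gripper_width: 56.0
gripper_force: 30.0
```

>>> arm_command([
  [0,0,-5],
  [0,0,-15],
  [0,0,-25],
  [0,0,-40],
  [0,0,-50],
  [0,0,-60],
  [0,0,-60],
  [0,0,-60],
], turn=[0,0,0,0,0,0,0,0])

```text
clock: 28.53
eef_pos: [412.0, -149.7, 106.0]
eef_rot: [0.709, 0.705, 0.0, 0.001]
wrist_force: [-0.1, -0.8, -2.1]
gripper_width: 55.7
gripper_force: 30.0
```

```bash
python3 st.py;python3 tilt.py red
```

```text
28.53 [ 412.  -149.7  106. ] yaw -90.3 F [-0.1 -0.8 -2.1] w 55.7 gf 30.0
28.58 [ 411.5 -149.5  105.4] {-5: 5, 5: 10}
lowest pts [ 446. -240.    8.] ymin,max [-243. -120.]
```

>>> arm_command([
  [-15,6,-20],
  [-40,16,-20],
  [-70,28,-20],
  [-100,41,-20],
  [-125,51,-20],
  [-143,59,-20],
  [-150,62,-20],
  [-150,62,-20],
], turn=[0,0,0,0,0,0,0,0])

```text
clock: 29.25
eef_pos: [472.2, -301.2, 124.1]
eef_rot: [0.71, 0.704, -0.0, -0.0]
wrist_force: [0.5, 0.3, -0.7]
gripper_width: 55.7
gripper_force: 30.0
```

>>> arm_command([
  [0,0,10],
  [0,0,25],
  [0,0,40],
  [0,0,55],
  [0,0,65],
  [0,0,70],
  [0,0,74],
  [0,0,74],
], turn=[0,0,0,0,0,0,0,0])

```text
clock: 29.92
eef_pos: [472.0, -298.8, 50.5]
eef_rot: [0.709, 0.705, -0.0, -0.001]
wrist_force: [-0.3, 0.7, -1.2]
gripper_width: 55.7
gripper_force: 30.0
```

>>> arm_command([
  [0,0,0.5],
  [0,0,1],
  [0,0,1.5],
  [0,0,2],
  [0,0,2.5],
  [0,0,3],
  [0,0,3],
  [0,0,3],
], turn=[0,0,0,0,0,0,0,0])

```text
clock: 30.58
eef_pos: [472.8, -299.8, 48.3]
eef_rot: [0.709, 0.705, 0.0, 0.0]
wrist_force: [0.8, -0.4, -1.3]
gripper_width: 56.3
gripper_force: 30.0
```

```bash
python3 tilt.py red
```

```text
30.63 [ 472.9 -299.8   48.3] {-5: 4, 5: 24, 15: 8}
lowest pts [ 478. -306.    9.] ymin,max [-317. -268.]
```

>>> arm_command([
  [0,0,1],
  [0,0,2],
  [0,0,3],
  [0,0,4],
  [0,0,5],
  [0,0,5],
  [0,0,5],
  [0,0,5],
], turn=[0,0,0,0,0,0,0,0])

```text
clock: 31.3
eef_pos: [472.9, -301.0, 44.7]
eef_rot: [0.709, 0.705, -0.0, 0.001]
wrist_force: [-4.0, -1.2, 10.1]
gripper_width: 55.5
gripper_force: 30.0
```

```bash
python3 tilt.py red
```

```text
31.35 [ 472.9 -301.    44.7] {-5: 6, 5: 22, 15: 10}
lowest pts [ 440. -306.    8.] ymin,max [-326. -270.]
```

>>> arm_command([
  [0,0,0],
  [0,0,0],
  [0,0,0],
  [0,0,-15],
  [0,0,-45],
  [0,0,-85],
  [0,0,-125],
  [0,0,-155],
], turn=[0,0,0,0,0,0,0,0], grip=1)

```text
clock: 32.02
eef_pos: [473.4, -299.9, 201.0]
eef_rot: [0.709, 0.705, 0.0, 0.001]
wrist_force: [1.2, -1.4, -0.7]
gripper_width: 91.8
gripper_force: 0.0
```

>>> arm_command([
  [30,-1,0],
  [65,-2,0],
  [103,-3,0],
  [141,-4,0],
  [179,-5,0],
  [217,-7,0],
  [255,-9,0],
  [293,-11,0],
], turn=[0,0,0,0,0,0,0,0])

```text
clock: 32.68
eef_pos: [462.8, -4.8, 198.1]
eef_rot: [0.709, 0.705, 0.0, 0.0]
wrist_force: [0.7, 0.1, 0.5]
gripper_width: 91.7
gripper_force: 0.0
```

```bash
python3 st.py 458,160.5,200,-90 458,160.5,50; python3 look.py
```

```text
32.68 [462.8  -4.8 198.1] yaw -90.3 F [0.7 0.1 0.5] w 91.7 gf 0.0
shift [165.3  -5.7  -1.9] turn -0.3 dist 165
shift [  0.   0. 150.] turn 0.0 dist 150
top clock 32.73
orange (array([363. , 222.4]), array([ 630.5, -105.4,  272.2]), array([25., 30.]), 1.1)
red (np.int32(296), array([424.7, 291.4]), array([ 473.8, -285.8,   73.4]), array([64., 58.]), 89.7)
red (np.int32(393), array([125.4, 307.1]), array([414.8, 537.5,  81.4]), array([61., 58.]), 4.0)
blue (np.int32(404), array([214.1, 307. ]), array([419.8, 290.4,  91.4]), array([55., 57.]), 9.1)
yellow (np.int32(87), array([154.5, 156.2]), array([863.5, 501.9,  18.3]), array([138.,   8.]), 1.6)
yellow (np.int32(238), array([330.1, 189.5]), array([761.6, -20.5,  59.2]), array([64., 64.]), 55.0)
yellow (np.int32(296), array([471., 234.]), array([ 645.4, -430.6,   27.5]), array([52., 70.]), 73.5)
yellow (np.int32(396), array([261.6, 293.5]), array([458.8, 162. ,  91.3]), array([52., 58.]), 1.1)
```

>>> arm_command([
  [20,-1,0],
  [50,-2,0],
  [85,-3,0],
  [120,-4,0],
  [145,-5,0],
  [160,-6,0],
  [165,-6,0],
  [165,-6,0],
], turn=[0,0,0,0,0,0,0,0])

```text
clock: 33.4
eef_pos: [457.9, 159.5, 198.0]
eef_rot: [0.708, 0.706, -0.0, -0.0]
wrist_force: [-0.3, -0.2, 0.7]
gripper_width: 91.7
gripper_force: 0.0
```

>>> arm_command([
  [0,0,20],
  [0,0,50],
  [0,0,80],
  [0,0,110],
  [0,0,132],
  [0,0,144],
  [0,0,148],
  [0,0,148],
], turn=[0,0,0,0,0,0,0,0])

```text
clock: 34.07
eef_pos: [457.6, 156.3, 49.1]
eef_rot: [0.71, 0.704, -0.001, -0.0]
wrist_force: [-0.4, -0.5, -0.0]
gripper_width: 91.9
gripper_force: 0.0
```

>>> arm_command([
  [0,0,0],
  [0,0,0],
  [0,0,0],
  [0,0,0],
  [0,0,0],
  [0,0,0],
  [0,0,0],
  [0,0,0],
], turn=[0,0,0,0,0,0,0,0], grip=0.5)

```text
clock: 34.73
eef_pos: [458.7, 158.5, 50.7]
eef_rot: [0.709, 0.705, 0.0, 0.0]
wrist_force: [0.8, -0.4, 4.5]
gripper_width: 55.8
gripper_force: 29.9
```

>>> arm_command([
  [0,0,-10],
  [0,0,-25],
  [0,0,-40],
  [-25,-5,-50],
  [-60,-15,-50],
  [-95,-25,-50],
  [-130,-35,-50],
  [-165,-45,-50],
], turn=[0,0,0,0,0,0,0,0])

```text
clock: 35.4
eef_pos: [411.3, -7.6, 100.7]
eef_rot: [0.709, 0.705, -0.0, -0.0]
wrist_force: [0.6, -1.2, -1.3]
gripper_width: 55.6
gripper_force: 29.9
```

```bash
python3 st.py 412,-67,57,-90
```

```text
35.4 [411.3  -7.6 100.7] yaw -90.3 F [ 0.6 -1.2 -1.3] w 55.6 gf 29.9
shift [-59.3   1.   43.7] turn -0.3 dist 74
```

>>> arm_command([
  [-20,0,8],
  [-40,0,20],
  [-58,0,32],
  [-66,0,44],
  [-66,0,49],
  [-72,0,49.5],
  [-77,0,49.5],
  [-79,0,49.5],
], turn=[0,0,0,0,0,0,0,0])

```text
clock: 36.07
eef_pos: [412.0, -85.3, 51.1]
eef_rot: [0.709, 0.705, 0.0, 0.0]
wrist_force: [-0.7, -0.1, -0.6]
gripper_width: 55.8
gripper_force: 30.0
```

>>> arm_command([
  [-6,0,-1],
  [-13,0,-2.5],
  [-20,0,-3.5],
  [-27,0,-3.8],
  [-34,0,-3],
  [-41,0,-2],
  [-50,0,0],
  [-58,0,3],
], turn=[0,0,0,0,0,0,0,0])

```text
clock: 36.73
eef_pos: [411.9, -141.3, 48.3]
eef_rot: [0.708, 0.706, 0.001, -0.001]
wrist_force: [-0.9, 6.5, 3.8]
gripper_width: 55.9
gripper_force: 30.0
```

>>> arm_command([
  [-8,0,4.5],
  [-16,0,10],
  [-23,0,17],
  [-29,0,24.5],
  [-32,0,30],
  [-35,0,35],
  [-35,0,35],
  [-35,0,35],
], turn=[0,0,0,0,0,0,0,0])

```text
clock: 37.4
eef_pos: [411.7, -178.4, 13.0]
eef_rot: [0.709, 0.705, 0.0, 0.0]
wrist_force: [0.4, 0.2, -1.8]
gripper_width: 55.7
gripper_force: 30.0
```

```bash
python3 st.py; python3 tilt.py yellow
```

```text
37.4 [ 411.7 -178.4   13. ] yaw -90.3 F [ 0.4  0.2 -1.8] w 55.7 gf 30.0Traceback (most recent call last):
  File "tilt.py", line 15, in <module>
    o=np.array(out);f=abs(o[:,0])<0.5
                          ~^^^^^
IndexError: too many indices for array: array is 1-dimensional, but 2 were indexed
```

>>> arm_command([
  [0,0,0],
  [0,0,0],
  [0,0,0],
  [0,0,-20],
  [0,0,-50],
  [0,0,-80],
  [0,0,-85],
  [0,0,-85],
], turn=[0,0,0,0,0,0,0,0], grip=1)

```text
clock: 38.12
eef_pos: [413.2, -179.2, 99.9]
eef_rot: [0.709, 0.705, 0.001, 0.002]
wrist_force: [-0.6, 0.2, -0.2]
gripper_width: 91.7
gripper_force: 0.0
```

>>> arm_command([
  [20,0,0],
  [40,0,0],
  [53,0,0],
  [53,0,20],
  [53,0,45],
  [53,0,65],
  [53,0,71],
  [53,0,71],
], turn=[0,0,0,0,0,0,0,0])

```text
clock: 38.78
eef_pos: [409.2, -124.6, 24.5]
eef_rot: [0.709, 0.705, -0.001, -0.003]
wrist_force: [0.6, 0.1, 0.4]
gripper_width: 91.8
gripper_force: 0.0
```

>>> arm_command([
  [0,0,0],
  [0,0,0],
  [0,0,0],
  [0,0,0],
  [0,0,0],
  [0,0,0],
  [0,0,0],
  [0,0,0],
], turn=[0,0,0,0,0,0,0,0], grip=0.5)

```text
clock: 39.45
eef_pos: [412.0, -125.6, 27.2]
eef_rot: [0.709, 0.705, 0.0, 0.0]
wrist_force: [-1.6, -0.8, 5.8]
gripper_width: 55.8
gripper_force: 30.0
```

>>> arm_command([
  [0,0,-10],
  [0,0,-25],
  [20,0,-35],
  [45,0,-35],
  [70,0,-35],
  [90,0,-35],
  [100,0,-35],
  [100,0,-35],
], turn=[0,0,0,0,0,0,0,0])

```text
clock: 40.12
eef_pos: [412.2, -22.8, 62.3]
eef_rot: [0.708, 0.707, 0.0, -0.0]
wrist_force: [-0.2, 0.4, -0.1]
gripper_width: 55.9
gripper_force: 30.0
```

```bash
python3 st.py; python3 tilt.py yellow
```

```text
40.12 [412.2 -22.8  62.3] yaw -90.1 F [-0.2  0.4 -0.1] w 55.9 gf 30.0
40.17 [412.2 -24.4  62.1] {85: 7, 95: 14}
lowest pts [404. -29.  92.] ymin,max [-81. -24.]
```

>>> arm_command([
  [0,0,10],
  [0,0,20],
  [0,0,30],
  [0,0,36],
  [0,0,39],
  [-6,0,39.5],
  [-12,0,39.5],
  [-16,0,39.5],
], turn=[0,0,0,0,0,0,0,0])

```text
clock: 40.83
eef_pos: [413.1, -40.5, 22.2]
eef_rot: [0.709, 0.705, 0.001, 0.0]
wrist_force: [0.1, 5.3, 7.1]
gripper_width: 55.9
gripper_force: 30.0
```

>>> arm_command([
  [-3,0,0],
  [-6,0,0],
  [-7,0,0],
  [-8,0,0],
  [-8,0,0],
  [-8,0,0],
  [-8,0,0],
  [-8,0,0],
], turn=[0,0,0,0,0,0,0,0])

```text
clock: 41.5
eef_pos: [413.1, -45.4, 22.3]
eef_rot: [0.708, 0.706, 0.002, -0.001]
wrist_force: [-1.0, 13.5, 13.1]
gripper_width: 55.8
gripper_force: 30.0
```

>>> arm_command([
  [-2,0,-3],
  [-4,0,-6],
  [-6.5,0,-9],
  [-9,0,-12],
  [-12,0,-14.5],
  [-15,0,-17],
  [-18,0,-19.5],
  [-18,0,-19.5],
], turn=[0,0,0,0,0,0,0,0])

```text
clock: 42.17
eef_pos: [412.9, -65.8, 41.4]
eef_rot: [0.708, 0.706, 0.001, -0.0]
wrist_force: [0.6, 6.6, 1.0]
gripper_width: 55.8
gripper_force: 30.0
```

```bash
python3 tilt.py yellow
```

```text
42.22 [412.9 -65.8  41.4] {}
lowest pts [ 401. -110.   58.] ymin,max [-113. -103.]
```

>>> arm_command([
  [-4.5,0,-2],
  [-9,0,-4.5],
  [-14,0,-7],
  [-19,0,-9.5],
  [-24,0,-11],
  [-29,0,-12.5],
  [-34,0,-13.5],
  [-39,0,-14],
], turn=[0,0,0,0,0,0,0,0])

```text
clock: 42.88
eef_pos: [412.4, -104.5, 55.3]
eef_rot: [0.708, 0.706, 0.001, -0.001]
wrist_force: [2.0, 6.9, 1.6]
gripper_width: 56.3
gripper_force: 30.0
```

>>> arm_command([
  [-6,0,0],
  [-12,0,0.5],
  [-18,0,1.5],
  [-24,0,3],
  [-30,0,5],
  [-36,0,7],
  [-42,0,10],
  [-43,0,10.5],
], turn=[0,0,0,0,0,0,0,0])

```text
clock: 43.55
eef_pos: [412.4, -149.2, 44.8]
eef_rot: [0.709, 0.705, 0.001, -0.0]
wrist_force: [0.3, 4.2, 8.6]
gripper_width: 55.7
gripper_force: 30.0
```

>>> arm_command([
  [0,0,-5],
  [0,0,-15],
  [0,0,-25],
  [0,0,-40],
  [0,0,-60],
  [0,0,-80],
  [0,0,-90],
  [0,0,-90],
], turn=[0,0,0,0,0,0,0,0])

```text
clock: 44.22
eef_pos: [413.3, -150.3, 137.9]
eef_rot: [0.709, 0.705, 0.001, 0.003]
wrist_force: [1.5, -0.3, -1.8]
gripper_width: 55.9
gripper_force: 30.0
```

```bash
python3 tilt.py yellow; python3 st.py 478,-415,130
```

```text
44.27 [ 412.4 -150.   136.5] yaw -90.4 F [ 0.4 -0.4 -1.1] w 56.1 gf 30.0
shift [-264.6   67.2    6.5] turn 0.0 dist 273Traceback (most recent call last):
  File "tilt.py", line 15, in <module>
    o=np.array(out);f=abs(o[:,0])<0.5
                          ~^^^^^
IndexError: too many indices for array: array is 1-dimensional, but 2 were indexed
```

>>> arm_command([
  [0,0,-25],
  [0,0,-50],
  [-20,5,-60],
  [-50,13,-60],
  [-85,22,-60],
  [-120,31,-60],
  [-155,40,-60],
  [-190,49,-60],
], turn=[0,0,0,0,0,0,0,0])

```text
clock: 44.93
eef_pos: [458.7, -341.0, 193.5]
eef_rot: [0.709, 0.705, -0.0, -0.001]
wrist_force: [2.7, 0.2, -0.4]
gripper_width: 55.5
gripper_force: 30.0
```

>>> arm_command([
  [-25,6,0],
  [-50,12,0],
  [-68,16,0],
  [-74,18,10],
  [-74,18,40],
  [-74,18,75],
  [-74,18,100],
  [-74,18,110],
], turn=[0,0,0,0,0,0,0,0])

```text
clock: 45.6
eef_pos: [473.7, -409.9, 79.0]
eef_rot: [0.709, 0.705, -0.0, -0.005]
wrist_force: [-0.7, -0.1, -1.2]
gripper_width: 55.8
gripper_force: 30.0
```

```bash
python3 st.py 477.5,-414,50,-90; sed -i 's/mask(c,col,110,40)/mask(c,col,70,40)/' tilt.py; python3 tilt.py yellow
```

```text
45.6 [ 473.7 -409.9   79. ] yaw -90.3 F [-0.7 -0.1 -1.2] w 55.8 gf 30.0
shift [-4.1  3.9 29. ] turn -0.3 dist 30
45.65 [ 473.7 -410.    78.9] {85: 4, 95: 14, 105: 5}
lowest pts [ 472. -408.    7.] ymin,max [-444. -365.]
```

>>> arm_command([
  [-2,2,10],
  [-4,3,20],
  [-4,3,28],
  [-4,3,31],
  [-4,3,32],
  [-4,3,33],
  [-4,3,34],
  [-4,3,34],
], turn=[0,0,0,0,0,0,0,0])

```text
clock: 46.32
eef_pos: [480.3, -418.0, 51.7]
eef_rot: [0.709, 0.705, 0.0, 0.0]
wrist_force: [-0.3, 0.5, -0.2]
gripper_width: 55.8
gripper_force: 30.0
```

```bash
python3 tilt.py yellow;python3 st.py
```

```text
46.37 [ 480.2 -418.    51.7] {}
lowest pts [ 448. -444.    7.] ymin,max [-443. -357.]
46.37 [ 480.2 -418.    51.7] yaw -90.3 F [-0.7 -0.2 -0.8] w 55.9 gf 30.0
```

>>> arm_command([
  [2,-1,0],
  [4,-2.5,0],
  [4,-2.5,1.5],
  [4,-2.5,3],
  [4,-2.5,4.5],
  [4,-2.5,5.5],
  [4,-2.5,6.5],
  [4,-2.5,6.5],
], turn=[0,0,0,0,0,0,0,0])

```text
clock: 47.03
eef_pos: [477.5, -413.9, 45.5]
eef_rot: [0.709, 0.705, -0.0, -0.0]
wrist_force: [-2.4, 1.0, 6.4]
gripper_width: 56.1
gripper_force: 30.0
```

Contact is made. I release and retreat, heading for the blue tub while checking the placing.

>>> arm_command([
  [0,0,0],
  [0,0,0],
  [0,0,0],
  [0,0,-15],
  [0,0,-45],
  [0,0,-85],
  [0,0,-125],
  [0,0,-155],
], turn=[0,0,0,0,0,0,0,0], grip=1)

```text
clock: 47.7
eef_pos: [478.3, -414.3, 202.9]
eef_rot: [0.709, 0.705, 0.0, 0.001]
wrist_force: [0.4, -1.4, -0.4]
gripper_width: 91.8
gripper_force: 0.0
```

>>> arm_command([
  [30,-3,0],
  [68,-7,0],
  [108,-11,0],
  [148,-15,0],
  [188,-19,0],
  [228,-23,0],
  [268,-27,0],
  [305,-30,0],
], turn=[0,0,0,0,0,0,0,0])

```text
clock: 48.37
eef_pos: [448.6, -106.4, 199.8]
eef_rot: [0.709, 0.705, 0.0, 0.0]
wrist_force: [0.0, -0.1, -0.5]
gripper_width: 92.1
gripper_force: 0.0
```

>>> arm_command([
  [40,-3,0],
  [80,-6,0],
  [120,-9,0],
  [160,-12,0],
  [200,-15,0],
  [235,-18,0],
  [265,-21,0],
  [285,-24,0],
], turn=[0,0,0,0,0,0,0,0])

```text
clock: 49.03
eef_pos: [426.2, 180.3, 200.1]
eef_rot: [0.708, 0.706, 0.001, -0.0]
wrist_force: [0.5, 0.6, -0.4]
gripper_width: 91.7
gripper_force: 0.0
```

```bash
python3 look.py l6.png 210 340 310 500 top; python3 st.py 419.5,288.7,200,-83 419.5,288.7,50; python3 st.py 419.5,288.7,200,-97
```

```text
top clock 49.08
orange (array([363. , 222.3]), array([ 630.5, -105.4,  272.6]), array([25., 30.]), 1.1)
red (np.int32(283), array([425.1, 291.7]), array([ 473.4, -283.9,   77.4]), array([66., 61.]), 89.7)
red (np.int32(404), array([125.5, 307.1]), array([414.9, 538.5,  81.8]), array([60., 61.]), 1.1)
yellow (np.int32(241), array([330.1, 189.4]), array([761.6, -20.7,  60.2]), array([64., 64.]), 55.0)
yellow (np.int32(294), array([471.1, 234. ]), array([ 645.5, -430.2,   27.7]), array([52., 70.]), 73.5)
yellow (np.int32(279), array([466.2, 290.6]), array([ 479. , -399.5,   82.7]), array([61., 62.]), 87.9)
49.13 [426.  180.9 200.1] yaw -89.9 F [-0.1 -0.7  0.2] w 92.0 gf 0.0
shift [ 1.078e+02 -6.400e+00  1.000e-01] turn -6.9 dist 108
shift [  0.   0. 150.] turn 0.0 dist 150
49.13 [426.  180.9 200.1] yaw -89.9 F [-0.1 -0.7  0.2] w 92.0 gf 0.0
shift [ 1.078e+02 -6.400e+00  1.000e-01] turn 7.1 dist 108
```

View pics/l6.png

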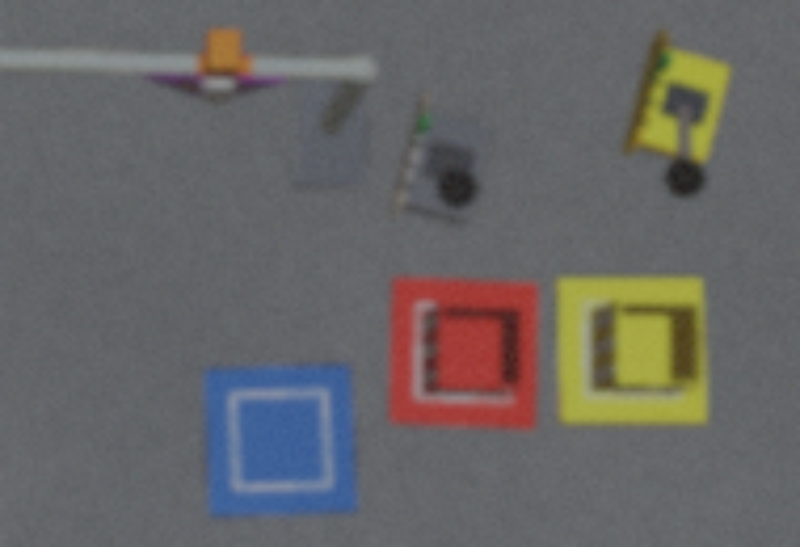

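The top view shows the red tub (465,350) and yellow tub (650,350) mouth up and centred on their mats. The pennant hangs at the band and the blue mat is free. The arm now hides the blue tub, so I use the wrist camera.

```bash
cat > wl.py <<'E'
from bench import robot
from h import *
import sys
s=robot.state();c=toolcam(robot.read_camera("wrist"),s)
for b in blobs(c,sys.argv[1],tuple(map(float,sys.argv[2:4])),150): print(b)
E
python3 wl.py blue 75 110
```

```text
(np.int32(6735), array([274.8, 126. ]), array([395.4, 261.7,  90.3]), array([56., 55.]), 0.1)
```

The blue tub was knocked aside. It is now at (395, 262) with yaw 0.

>>> arm_command([
  [15,-6,0],
  [35,-13,0],
  [55,-21,0],
  [70,-27,0],
  [79,-30,0],
  [80,-30.5,0],
  [80,-30.5,0],
  [80,-30.5,0],
], turn=[0,0,0,0,0,0,0,0])

```text
clock: 49.85
eef_pos: [397.4, 255.1, 199.5]
eef_rot: [0.71, 0.704, -0.0, 0.0]
wrist_force: [-0.0, -0.2, -0.4]
gripper_width: 91.9
gripper_force: 0.0
```

```bash
python3 wl.py blue 75 110; python3 st.py
```

```text
(np.int32(5392), array([316.2, 227.5]), array([395.3, 263.5,  90.3]), array([58., 56.]), 89.6)
49.9 [397.5 255.1 199.5] yaw -90.4 F [-0.3  0.3 -1.1] w 91.8 gf 0.0
```

>>> arm_command([
  [4,-1,20],
  [8,-2,50],
  [8,-2,80],
  [8,-2,110],
  [8,-2,132],
  [8,-2,144],
  [8,-2,149],
  [8,-2,149],
], turn=[0,0,0,0,0,0,0,0])

```text
clock: 50.57
eef_pos: [394.7, 263.9, 50.1]
eef_rot: [0.709, 0.705, -0.001, -0.0]
wrist_force: [0.1, 0.8, -0.2]
gripper_width: 92.0
gripper_force: 0.0
```

>>> arm_command([
  [0,0,0],
  [0,0,0],
  [0,0,0],
  [0,0,0],
  [0,0,0],
  [0,0,0],
  [0,0,0],
  [0,0,0],
], turn=[0,0,0,0,0,0,0,0], grip=0.5)

```text
clock: 51.23
eef_pos: [395.1, 264.8, 51.1]
eef_rot: [0.709, 0.705, 0.0, 0.0]
wrist_force: [-0.8, -1.2, 5.1]
gripper_width: 56.1
gripper_force: 30.0
```

>>> arm_command([
  [0,0,-10],
  [0,0,-25],
  [0,0,-40],
  [-25,2,-50],
  [-60,6,-50],
  [-98,10,-50],
  [-136,14,-50],
  [-174,17,-50],
], turn=[0,0,0,0,0,0,0,0])

```text
clock: 51.9
eef_pos: [410.8, 89.1, 101.3]
eef_rot: [0.709, 0.705, 0.0, 0.0]
wrist_force: [1.3, 0.1, -0.4]
gripper_width: 56.1
gripper_force: 30.0
```

>>> arm_command([
  [-35,0,0],
  [-60,0,0],
  [-80,0,0],
  [-95,0,0],
  [-105,0,0],
  [-110,0,0],
  [-110,0,0],
  [-110,0,0],
], turn=[0,0,0,0,0,0,0,0])

```text
clock: 52.57
eef_pos: [410.3, -19.0, 100.9]
eef_rot: [0.709, 0.705, 0.0, -0.0]
wrist_force: [-0.1, 1.2, -1.0]
gripper_width: 55.7
gripper_force: 30.0
```

```bash
python3 st.py 412,-84,51,-90
```

```text
52.57 [410.3 -19.  100.9] yaw -90.3 F [-0.1  1.2 -1. ] w 55.7 gf 30.0
shift [-65.    2.1  49.9] turn -0.3 dist 82
```

>>> arm_command([
  [-15,1,8],
  [-30,2,20],
  [-45,2,32],
  [-52,2,44],
  [-52,2,49],
  [-56,2,49.7],
  [-60,2,49.7],
  [-62,2,49.7],
], turn=[0,0,0,0,0,0,0,0])

```text
clock: 53.23
eef_pos: [412.1, -79.8, 51.1]
eef_rot: [0.708, 0.706, 0.001, -0.0]
wrist_force: [-0.5, 7.6, 0.7]
gripper_width: 55.7
gripper_force: 30.0
```

>>> arm_command([
  [-6,0,-1.5],
  [-13,0,-3],
  [-20,0,-4],
  [-27,0,-4.3],
  [-34,0,-4],
  [-41,0,-3],
  [-50,0,-1],
  [-58,0,2],
], turn=[0,0,0,0,0,0,0,0])

```text
clock: 53.9
eef_pos: [412.4, -137.4, 49.8]
eef_rot: [0.708, 0.706, 0.001, -0.0]
wrist_force: [-2.4, 4.5, 7.1]
gripper_width: 56.0
gripper_force: 30.0
```

>>> arm_command([
  [-8,0,4.5],
  [-16,0,10],
  [-23,0,17],
  [-29,0,24.5],
  [-34,0,30],
  [-39,0,36],
  [-39,0,36],
  [-39,0,36],
], turn=[0,0,0,0,0,0,0,0])

```text
clock: 54.57
eef_pos: [411.9, -178.0, 13.3]
eef_rot: [0.709, 0.705, 0.0, 0.0]
wrist_force: [0.5, -0.3, -0.9]
gripper_width: 55.7
gripper_force: 30.0
```

>>> arm_command([
  [0,0,0],
  [0,0,0],
  [0,0,0],
  [0,0,-20],
  [0,0,-50],
  [0,0,-80],
  [0,0,-85],
  [0,0,-85],
], turn=[0,0,0,0,0,0,0,0], grip=1)

```text
clock: 55.23
eef_pos: [413.1, -179.4, 100.2]
eef_rot: [0.709, 0.705, 0.001, 0.003]
wrist_force: [-0.4, -0.5, -0.6]
gripper_width: 91.5
gripper_force: 0.0
```

```bash
python3 st.py; python3 wl.py blue 30 90; python3 look.py|grep blue
```

```text
55.23 [ 413.1 -179.4  100.2] yaw -90.3 F [-0.4 -0.5 -0.6] w 91.5 gf 0.0
(np.int32(9010), array([317.5, 212.7]), array([ 412.8, -147.3,   60.3]), array([56., 91.]), 0.0)
```

>>> arm_command([
  [20,0,0],
  [40,0,0],
  [53,0,0],
  [53,0,20],
  [53,0,45],
  [53,0,65],
  [53,0,72],
  [53,0,72],
], turn=[0,0,0,0,0,0,0,0])

```text
clock: 56.0
eef_pos: [409.0, -124.4, 23.5]
eef_rot: [0.709, 0.705, -0.001, -0.003]
wrist_force: [0.2, -0.2, -0.0]
gripper_width: 91.7
gripper_force: 0.0
```

>>> arm_command([
  [0,0,0],
  [0,0,0],
  [0,0,0],
  [0,0,0],
  [0,0,0],
  [0,0,0],
  [0,0,0],
  [0,0,0],
], turn=[0,0,0,0,0,0,0,0], grip=0.5)

```text
clock: 56.67
eef_pos: [412.0, -125.7, 26.5]
eef_rot: [0.709, 0.705, 0.0, 0.0]
wrist_force: [-0.9, -0.7, 6.2]
gripper_width: 55.9
gripper_force: 30.0
```

>>> arm_command([
  [0,0,-10],
  [0,0,-25],
  [20,0,-35],
  [45,0,-35],
  [70,0,-35],
  [90,0,-35],
  [100,0,-35],
  [100,0,-35],
], turn=[0,0,0,0,0,0,0,0])

```text
clock: 57.33
eef_pos: [412.3, -22.8, 61.6]
eef_rot: [0.708, 0.707, 0.001, -0.0]
wrist_force: [0.1, -0.2, -0.2]
gripper_width: 55.7
gripper_force: 30.0
```

>>> arm_command([
  [0,0,10],
  [0,0,20],
  [0,0,30],
  [0,0,36],
  [0,0,39],
  [-6,0,39.5],
  [-12,0,39.5],
  [-14,0,39.5],
], turn=[0,0,0,0,0,0,0,0])

```text
clock: 58.0
eef_pos: [413.2, -38.7, 21.6]
eef_rot: [0.709, 0.705, 0.001, 0.0]
wrist_force: [-0.8, 5.8, 8.9]
gripper_width: 55.6
gripper_force: 30.0
```

>>> arm_command([
  [-3,0,0],
  [-5,0,0],
  [-6,0,0],
  [-7,0,0],
  [-7,0,0],
  [-7,0,0],
  [-7,0,0],
  [-7,0,0],
], turn=[0,0,0,0,0,0,0,0])

```text
clock: 58.67
eef_pos: [413.3, -43.2, 21.7]
eef_rot: [0.708, 0.706, 0.002, -0.0]
wrist_force: [-0.1, 10.4, 11.9]
gripper_width: 55.8
gripper_force: 30.0
```

>>> arm_command([
  [-2.5,0,-3],
  [-5,0,-6],
  [-7.5,0,-9],
  [-10,0,-12],
  [-13,0,-14.5],
  [-16,0,-17],
  [-19,0,-19.5],
  [-19,0,-19.5],
], turn=[0,0,0,0,0,0,0,0])

```text
clock: 59.33
eef_pos: [412.9, -63.6, 40.7]
eef_rot: [0.709, 0.706, 0.001, -0.0]
wrist_force: [0.3, 7.9, 1.7]
gripper_width: 56.0
gripper_force: 30.0
```

>>> arm_command([
  [-4.5,0,-2.5],
  [-9,0,-5],
  [-14,0,-7.5],
  [-19,0,-10],
  [-24,0,-12],
  [-29,0,-13.5],
  [-34,0,-14.5],
  [-39,0,-15],
], turn=[0,0,0,0,0,0,0,0])

```text
clock: 60.0
eef_pos: [412.4, -102.5, 55.5]
eef_rot: [0.709, 0.706, 0.001, -0.001]
wrist_force: [1.1, 6.9, 2.4]
gripper_width: 56.2
gripper_force: 30.0
```

>>> arm_command([
  [-6,0,0],
  [-12,0,0.5],
  [-18,0,1.5],
  [-24,0,3],
  [-30,0,5],
  [-36,0,7],
  [-42,0,10],
  [-45,0,11],
], turn=[0,0,0,0,0,0,0,0])

```text
clock: 60.67
eef_pos: [412.4, -148.9, 44.6]
eef_rot: [0.709, 0.705, 0.001, -0.0]
wrist_force: [1.5, 6.0, 4.5]
gripper_width: 55.9
gripper_force: 30.0
```

```bash
python3 tilt.py blue; python3 st.py
```

```text
60.72 [ 412.3 -149.2   44.5] {-5: 5, 5: 9, 15: 5, 95: 10}
lowest pts [ 413. -167.    7.] ymin,max [-198. -121.]
60.72 [ 412.3 -149.2   44.5] yaw -90.4 F [2.  3.1 3.8] w 55.9 gf 30.0
```

>>> arm_command([
  [0,0,-6],
  [0,0,-14],
  [0,0,-20],
  [-8,0,-20],
  [-16,0,-20],
  [-24,0,-20],
  [-24,0,-20],
  [-24,0,-20],
], turn=[0,0,0,0,0,0,0,0])

```text
clock: 61.38
eef_pos: [411.0, -174.4, 64.8]
eef_rot: [0.71, 0.704, -0.0, -0.0]
wrist_force: [-0.3, 0.5, -0.4]
gripper_width: 56.0
gripper_force: 30.0
```

>>> arm_command([
  [0,0,4],
  [0,0,8],
  [0,0,12],
  [0,0,14],
  [0,0,15],
  [0,0,16],
  [0,0,17],
  [0,0,17],
], turn=[0,0,0,0,0,0,0,0])

```text
clock: 62.05
eef_pos: [411.4, -173.3, 47.9]
eef_rot: [0.709, 0.705, -0.0, -0.0]
wrist_force: [-0.2, 0.4, -0.6]
gripper_width: 55.7
gripper_force: 30.0
```

>>> arm_command([
  [0,0,1],
  [0,0,2],
  [0,0,3],
  [0,0,3.5],
  [0,0,4],
  [0,0,4],
  [0,0,4],
  [0,0,4],
], turn=[0,0,0,0,0,0,0,0])

```text
clock: 62.72
eef_pos: [411.6, -173.8, 44.8]
eef_rot: [0.709, 0.705, -0.0, 0.0]
wrist_force: [-3.3, -0.3, 11.3]
gripper_width: 55.7
gripper_force: 30.0
```

>>> arm_command([
  [0,0,0],
  [0,0,0],
  [0,0,0],
  [0,0,-15],
  [0,0,-45],
  [0,0,-85],
  [0,0,-125],
  [0,0,-165],
], turn=[0,0,0,0,0,0,0,0], grip=1)

```text
clock: 63.38
eef_pos: [410.8, -172.8, 210.4]
eef_rot: [0.709, 0.705, 0.0, -0.001]
wrist_force: [0.2, -0.9, -0.3]
gripper_width: 91.2
gripper_force: 0.0
```

>>> arm_command([
  [30,0,0],
  [65,0,0],
  [100,0,0],
  [130,0,0],
  [155,0,0],
  [170,0,0],
  [170,0,0],
  [170,0,0],
], turn=[-7,-14,-21,-28,-28,-28,-28,-28], grip=0)

```text
clock: 64.05
eef_pos: [412.2, -2.9, 209.0]
eef_rot: [0.516, 0.856, -0.0, 0.0]
wrist_force: [-0.1, -0.4, -0.2]
gripper_width: 43.2
gripper_force: 0.0
```

```bash
python3 look.py l7.png 215 335 340 500 top; python3 st.py
python3 - <<'E'
from bench import robot
from h import *
for n in("top","side"):
    c=robot.read_camera(n);P=world(c);H=cv2.cvtColor(c["img"],cv2.COLOR_RGB2HSV)
    k=(P[...,0]>530)&(P[...,0]<640)&(P[...,1]>-320)&(P[...,1]<-215)&(P[...,2]>60)&(P[...,2]<150)&(H[...,2]<50)
    print(n,"knob",P[k].mean(0).round(1),np.round(P[k].max(0)),np.round(P[k].min(0)))
    print([ (b[0],b[2]) for b in blobs(c,"green",(20,120),4,smin=60,vmin=30) if b[2][1]<-200 and b[2][1]>-330])
E
```

```text
top clock 64.1
orange (array([363. , 222.2]), array([ 630.6, -105.4,  272.1]), array([25., 30.]), 1.1)
red (np.int32(287), array([424.7, 291.7]), array([ 474.1, -285.6,   76.6]), array([58., 65.]), 1.1)
red (np.int32(398), array([125.5, 307.1]), array([414.7, 538. ,  81.3]), array([59., 62.]), 28.1)
yellow (np.int32(82), array([154.5, 156. ]), array([863.4, 501.9,  18.5]), array([138.,   7.]), 1.6)
yellow (np.int32(238), array([330. , 189.4]), array([762.6, -21.1,  59. ]), array([64., 62.]), 55.0)
yellow (np.int32(297), array([471.1, 234.1]), array([ 645.2, -430.3,   27.7]), array([52., 71.]), 73.5)
yellow (np.int32(285), array([465.8, 290.6]), array([ 478.9, -400.4,   82.5]), array([58., 63.]), 89.1)
64.15 [412.2  -4.4 208.8] yaw -62.4 F [ 0.1 -0.4 -0.2] w 35.1 gf 0.0
top knob [ 572.5 -263.   126.9] [ 583. -254.  138.] [ 564. -272.  119.]
[(np.int32(7), array([ 620.6, -247.8,   77.3]))]
side knob [ 563.8 -271.4  123.2] [ 572. -259.  134.] [ 555. -279.  109.]
[(np.int32(20), array([ 616.9, -252.2,   72.9]))]
```

View pics/l7.png

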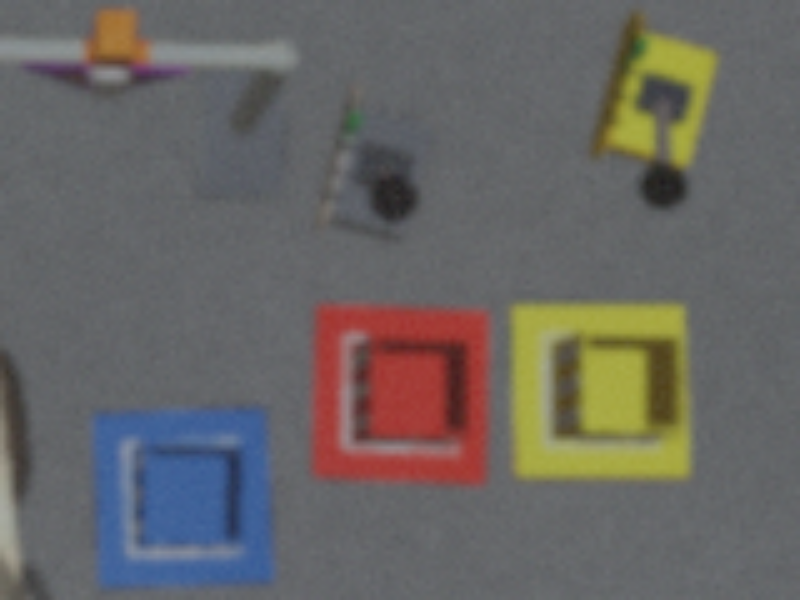

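The top view shows all three tubs mouth up and centred on their mats: blue at (190,495), red at (405,390), yellow at (605,390). Last is the dimmer. The gripper's long axis has to lie along the swing direction so it clears the rail post.

```bash
python3 st.py 505,-249,208,-104
```

```text
64.25 [412.3  -4.6 208.8] yaw -62.4 F [-0.2 -1.2 -1.3] w 27.2 gf 0.0
shift [-259.5  -30.9    0.8] turn 41.6 dist 261
```

>>> arm_command([
  [-30,-4,0],
  [-65,-8,0],
  [-100,-12,0],
  [-137,-16,0],
  [-175,-21,0],
  [-212,-25,0],
  [-245,-29,0],
  [-259,-31,0],
], turn=[5.5,11,16.5,22,27.5,33,38,41.6])

```text
clock: 64.92
eef_pos: [505.0, -254.2, 208.4]
eef_rot: [0.791, 0.612, -0.001, 0.001]
wrist_force: [0.1, -0.7, -0.0]
gripper_width: 0.4
gripper_force: 0.0
```

```bash
cat > dim.py <<'E'
from bench import robot
from h import *
s=robot.state();print(s["clock"].round(2),s["eef_pos"].round(1),round(yaw(s),1),s["gripper_width"].round(0))
for n in("wrist","top","side"):
    c=robot.read_camera(n)
    if n=="wrist": c=toolcam(c,s)
    P=world(c);H=cv2.cvtColor(c["img"],cv2.COLOR_RGB2HSV)
    R=(P[...,0]>535)&(P[...,0]<665)&(P[...,1]>-335)&(P[...,1]<-220)
    k=R&(P[...,2]>85)&(P[...,2]<145)&(H[...,2]<55)
    Q=P[k]
    if len(Q)>15:
        # sphere fit with r=13: linear LSQ
        A=np.c_[2*Q,np.ones(len(Q))];x=np.linalg.lstsq(A,(Q**2).sum(1),rcond=None)[0];r=np.sqrt(max(x[3]+x[:3]@x[:3],0))
        from scipy.optimize import least_squares
        o=-c["R"].T@c["t"];v=(o-Q.mean(0));v/=np.linalg.norm(v)
        f=least_squares(lambda p:np.linalg.norm(Q-p,axis=1)-13,Q.mean(0)-10*v,loss="soft_l1").x
        print(n,"knob n",len(Q),"mean",Q.mean(0).round(1),"centre",f.round(1))
    g=R&(P[...,2]>30)&(mask(c,"green",60,30)>0)
    if g.sum()>3: print(n,"green",g.sum(),P[g].mean(0).round(1),"zmax",P[g][:,2].max().round(0))
    b=R&(P[...,2]>21)&(P[...,2]<29)
    if b.sum()>50:
        r=cv2.minAreaRect(P[b][:,:2].astype(np.float32));print(n,"base",b.sum(),np.round(r[0],1),np.round(r[1]),round(r[2],1))
E
python3 dim.py
```

```text
Traceback (most recent call last):
  File "dim.py", line 3, in <module>
    s=robot.state();print(s["clock"].round(2),s["eef_pos"].round(1),round(yaw(s),1),s["gripper_width"].round(0))
                          ^^^^^^^^^^^^^^^^
AttributeError: 'float' object has no attribute 'round'
```

```bash
sed -i 's/s\["clock"\].round(2)/round(s["clock"],2)/; s/,s\["gripper_width"\].round(0)//' dim.py; python3 dim.py
```

```text
64.92 [ 505.  -254.2  208.4] -104.6
wrist knob n 743 mean [ 572.  -262.5  126. ] centre [ 573.9 -266.7  117.6]
wrist green 220 [ 619.7 -248.6   73.6] zmax 288.0
wrist base 2295 [ 603.4 -271.8] [54. 88.] 76.0
top green 7 [ 621.2 -249.1   73.7] zmax 80.0
top base 85 [ 601.7 -258.6] [31. 78.] 76.5
side knob n 57 mean [ 564.9 -270.4  122.3] centre [ 571.7 -265.4  117.7]
side green 19 [ 613.  -252.4   76.4] zmax 115.0
side base 262 [ 603.  -273.2] [61. 80.] 74.3
```

>>> arm_command([
  [6,5,0],
  [6,10,15],
  [6,10,40],
  [6,10,70],
  [6,10,95],
  [6,10,106],
  [6,10,106],
  [6,10,106],
], turn=[0,0,0,0,0,0,0,0])

```text
clock: 65.73
eef_pos: [516.6, -242.5, 103.4]
eef_rot: [0.787, 0.617, 0.0, -0.0]
wrist_force: [-0.0, -1.0, 0.5]
gripper_width: 0.3
gripper_force: 0.0
```

>>> arm_command([
  [0,5,0],
  [0,10,0],
  [0,16,0],
  [0,22,0],
  [0,28,0],
  [0,34,0],
  [0,40,0],
  [0,40,0],
], turn=[0,0,0,0,0,0,0,0])

```text
clock: 66.4
eef_pos: [556.6, -253.6, 103.0]
eef_rot: [0.788, 0.616, 0.0, 0.0]
wrist_force: [-0.5, -0.4, -0.7]
gripper_width: 0.1
gripper_force: 0.0
```

```bash
python3 dim.py
```

```text
66.4 [ 556.6 -253.6  103. ] -103.9
wrist knob n 210 mean [ 559.4 -244.4  128.9] centre [ 556.1 -253.7  128.8]
wrist green 564 [ 620.1 -248.2   71.9] zmax 203.0
wrist base 3731 [ 603.7 -271.5] [54. 90.] 75.7
side knob n 51 mean [ 576.1 -274.   125.1] centre [ 582.3 -267.2  121.6]
side green 6 [ 607.7 -259.9   89.1] zmax 113.0
side base 273 [ 600.4 -271.6] [58. 80.] 74.2
```

>>> arm_command([
  [-3,4,0],
  [-5,9,0],
  [-5,14,0],
  [-5,19,0],
  [-5,24,0],
  [-5,29,0],
  [-5,34,0],
  [-5,34,0],
], turn=[0,0,0,0,0,0,0,0])

```text
clock: 67.22
eef_pos: [588.3, -266.5, 103.0]
eef_rot: [0.788, 0.616, 0.0, 0.0]
wrist_force: [-0.4, 0.2, -0.5]
gripper_width: -0.0
gripper_force: 0.0
```

```bash
python3 dim.py
```

```text
67.22 [ 588.3 -266.5  103. ] -103.9
wrist knob n 369 mean [ 601.5 -260.3  125.7] centre [ 603.4 -260.8  125.7]
wrist green 511 [ 620.8 -248.5   72.5] zmax 203.0
wrist base 3602 [ 604.2 -271.9] [54. 89.] 76.0
side knob n 38 mean [ 609.1 -284.1  126.9] centre [ 612.5 -274.5  123.8]
side green 15 [ 595.4 -245.1  102.6] zmax 219.0
side base 250 [ 602.8 -273. ] [58. 81.] 78.3
```

>>> arm_command([
  [0,-8,0],
  [0,-18,0],
  [0,-28,0],
  [0,-38,0],
  [0,-50,0],
  [0,-60,-10],
  [0,-65,-30],
  [0,-65,-60],
], turn=[0,0,0,0,0,0,0,0])

```text
clock: 68.03
eef_pos: [519.4, -249.6, 160.9]
eef_rot: [0.788, 0.616, -0.002, -0.003]
wrist_force: [0.9, 0.1, -0.5]
gripper_width: 0.5
gripper_force: 0.0
```

```bash
python3 dim.py
```

```text
68.03 [ 519.4 -249.6  160.9] -103.9
wrist knob n 1202 mean [ 614.3 -272.6  128.4] centre [ 617.9 -277.7  121.2]
wrist green 330 [ 620.1 -248.5   69.6] zmax 81.0
wrist base 2688 [ 603.8 -272. ] [55. 90.] 75.8
top green 7 [ 620.8 -248.8   76.1] zmax 83.0
side knob n 54 mean [ 608.4 -281.5  126.4] centre [ 615.1 -275.8  121.9]
side green 22 [ 616.1 -251.    67. ] zmax 82.0
side base 248 [ 603.1 -270.6] [61. 79.] 77.1
```

>>> arm_command([
  [0,0,20],
  [0,0,45],
  [0,0,60],
  [0,8,60],
  [0,18,60],
  [0,30,60],
  [0,42,60],
  [0,54,60],
], turn=[0,0,0,0,0,0,0,0])

```text
clock: 68.85
eef_pos: [577.2, -263.9, 103.4]
eef_rot: [0.788, 0.616, 0.0, 0.0]
wrist_force: [0.4, -0.1, -0.7]
gripper_width: 0.2
gripper_force: 0.0
```

>>> arm_command([
  [0,5,0],
  [0,10,0],
  [0,14,0],
  [0,18,0],
  [0,20,0],
  [0,21,0],
  [0,21,0],
  [0,21,0],
], turn=[0,0,0,0,0,0,0,0])

```text
clock: 69.52
eef_pos: [596.5, -268.9, 103.0]
eef_rot: [0.788, 0.616, -0.0, 0.0]
wrist_force: [0.7, 0.3, -0.5]
gripper_width: 0.3
gripper_force: 0.0
```

>>> arm_command([
  [0,-8,0],
  [0,-18,0],
  [0,-28,0],
  [0,-38,0],
  [0,-50,0],
  [0,-60,-10],
  [0,-75,-30],
  [0,-75,-60],
], turn=[0,0,0,0,0,0,0,0])

```text
clock: 70.18
eef_pos: [518.2, -249.5, 160.7]
eef_rot: [0.788, 0.616, -0.002, -0.004]
wrist_force: [-0.5, -0.2, -0.5]
gripper_width: 0.4
gripper_force: 0.0
```

```bash
python3 dim.py
```

```text
70.18 [ 518.2 -249.5  160.7] -104.0
wrist knob n 1198 mean [ 622.  -274.5  126.7] centre [ 625.9 -279.7  119.6]
wrist green 328 [ 620.2 -248.5   69.6] zmax 81.0
wrist base 2688 [ 604.  -271.9] [54. 89.] 75.9
top green 7 [ 620.4 -248.4   75.9] zmax 84.0
side knob n 53 mean [ 615.8 -283.3  124.6] centre [ 621.5 -276.8  120.7]
side green 22 [ 615.9 -250.9   66.7] zmax 84.0
side base 243 [ 601.3 -271.8] [58. 85.] 75.1
```

>>> arm_command([
  [0,-5,-15],
  [0,-15,-40],
  [0,-30,-70],
  [0,-45,-100],
  [0,-60,-120],
  [0,-60,-120],
  [0,-60,-120],
  [0,-60,-120],
], turn=[0,0,0,0,0,0,0,0])

```text
clock: 71.0
eef_pos: [465.1, -236.3, 281.9]
eef_rot: [0.788, 0.616, -0.0, -0.0]
wrist_force: [-0.3, 0.3, -0.4]
gripper_width: 0.2
gripper_force: 0.0
```

```bash
python3 look.py; python3 wl.py red 60 110; python3 - <<'E'
from bench import robot
from h import *
s=robot.state();print(s["eef_pos"],np.abs(s["qvel"]).max())
c=robot.read_camera("side");P=world(c)
for n,(x,y) in dict(red=(474,-286),blue=(412,-160),yellow=(478,-400)).items():
    k=(abs(P[...,0]-x)<45)&(abs(P[...,1]-y)<45)&(P[...,2]>30)&(P[...,2]<110);Q=P[k]
    print(n,len(Q),"z max",np.percentile(Q[:,2],99).round(1),"x",np.percentile(Q[:,0],[1,99]).round(),"y",np.percentile(Q[:,1],[1,99]).round())
E
```

```text
top clock 71.05
orange (array([363. , 222.3]), array([ 630.5, -105.4,  272.3]), array([25., 30.]), 1.1)
red (np.int32(399), array([125.5, 307. ]), array([414.9, 537.4,  81.7]), array([62., 59.]), 47.5)
blue (np.int32(89), array([373. , 312.6]), array([ 412. , -153.4,   83.1]), array([55., 44.]), 1.1)
yellow (np.int32(87), array([154.5, 155.9]), array([863.5, 501.9,  18.4]), array([138.,   8.]), 1.6)
yellow (np.int32(241), array([330.1, 189.6]), array([761. , -20. ,  58.9]), array([64., 66.]), 55.0)
yellow (np.int32(278), array([471.2, 234.3]), array([ 645.4, -430.7,   27.4]), array([52., 70.]), 74.1)
yellow (np.int32(90), array([473.3, 293.6]), array([ 476.3, -414.8,   86.2]), array([27., 58.]), 89.1)
(np.int32(1481), array([337.8, 258.8]), array([ 473.9, -283.9,   86. ]), array([57., 66.]), 0.1)
[ 465.12995069 -236.05520608  281.28868116] 0.005619546738577628
red 927 z max 96.4 x [440. 499.] y [-315. -256.]
blue 867 z max 96.4 x [379. 438.] y [-191. -132.]
yellow 1028 z max 96.3 x [445. 504.] y [-430. -372.]
```

```bash
python3 -c "
from bench import robot
print(robot.sign_off())"
```

```text
the job is handed in; nothing more can be done
None
```

The job is handed in. By the cameras, the pennant hangs within about 2 mm of the orange band's centre, all three tubs stand mouth up and centred on their mats, and the dimmer is at about 0.93 rad (mark 0.95). The verdict was not shown.

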